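# Open the sample roaster's gas cock with the loose key and hang the key up

### The arm

A 6-joint arm with a two-finger parallel gripper is mounted at the origin on the work surface. World frame = base frame: x ahead of the robot, y to its left, z up, the work surface at z = 0. Lengths are in m, angles in rad, forces in N, time in s.
With the tool pointing down it reaches from about 0.25 to 0.725 m from the base axis. Payload 4 kg.
Tool frame: the origin (TCP) lies midway between the tips of the shut fingers; the grasp point (between the pads) lies 19 mm behind it; z points along the fingers, y is the direction in which the jaws open and shut (so a half turn about z gives the same grasp; the last joint's range is limited). The gripper opens to 85 mm and grips with 20 to 120 N. Pads are 22 mm wide; open, the fingers measure 114 mm over their backs; the gripper's body (76 mm by 85 mm) begins 54 mm behind the grasp point. The pads swing forward as they close: fully open they stand 13 mm farther back than shut.
Start: joints at [-1.338, 0.241, 0.005, 1.335, 0, 1.571], TCP at [0.115, -0.487, 0.231] pointing down, gripper open.
Joint ranges: [-2.72, 2.72], [-1.05, 1.87], [-1.09, 1.28], [-1.99, 2.15], [-1.42, 1.44], [-3.14, 3.14]. Speed limits (rad/s): [2.79, 2.79, 3.14, 3.14, 3.14, 3.14].

### API

Orientations are given as a unit quaternion [x, y, z, w].
In Python, from workcell import bot gives the robot as it stands.
- The arm moves only by the shell command python3 -m inch 'ROWS'. ROWS is JSON, a list of rows, each a list of 5 numbers: the shift along the tool's x, y, z scaled (see below), then the turn about the tool's z scaled (see below), then the closure, from 0 (fully open) to 1 (shut). A call has 1 to 10 rows; each row is the pose to reach, as a shift and turn from the pose commanded when the call began, along the tool's axes at that moment; what a row does not reach only later rows make up. The controller multiplies each number of a shift by 100 cm and each number of a turn by 120 degrees. A row lasts 1/8 s, in which the tool goes at most 62.5 mm and 10.7 degrees, less where a joint would pass 70% of its speed; a pose out of reach is approached as far as the arm can. A call with a number of a shift or a turn outside -1 to 1 is refused whole. A call with a gripper value outside its range is refused whole. The fingers move at their own pace and stop on an object; the grip force is fixed at half the most. Time passes only in rows, so rows that repeat a pose let the fingers close. It gives the time, the measured TCP pose, the force and the opening at its end, in the units of the state.
- bot.get_obs(): the state, without advancing time (a new reading comes with each control period).
- bot.camera(name): name is "scene" or "top" or "wrist"; returns the picture (384x512x3 uint8, red, green, blue); there is no depth.
- bot.calibration(name): a dict with "intrinsics" (3x3 intrinsics, pixels), "xyz" and "attitude" of the camera in the world; the wrist camera has in their place "tool_from_camera" (4x4, takes a point from camera to tool coordinates, whose origin is the TCP and whose axes are the flange's). Camera axes: x right, y down, z forward; pixel columns grow to the right and rows downward; lengths in m; the calibration is good to about 2 mm. The wrist camera is an equidistant fisheye: a pixel r from the principal point sees the ray r / f radians off the axis. A picture is of the moment at which its call begins: read the wrist's pose just before it. calibration takes no time and is no camera call.
- bot.job_done(): hands the job in, once; it reports no verdict.
Trained networks look in the newest picture that a camera, given by its name, has taken for a name from the list of things; names that differ only in an ending like _2 or _b are one class to them, and where a whole thing is asked for, a point or a joint stands for the part that bears it (a point fixed in the world has none). Each returns a list of dicts, best first, with "score" (0 to 1); they miss things now and then, are a little off and sometimes report something else, mostly with a low value. They report only what shows in the picture. A call takes as long as a camera call. They do not tell look-alikes from the thing itself.
- bot.masks_of(camera, target): "pixels" (384x512 bool, what is visible of it) and "extent" ([left, top, width, height] as shares, 0 to 1, of the picture: columns of its width, rows of its height, round what is visible of it).
- bot.spot_point(camera, target): "point" ([column, row] as shares, 0 to 1, of the picture: columns of its width, rows of its height: a listed point, or the origin of a listed thing).
The state is a dict: "clock": time; "joint_pos": joint angles; "joint_vel": joint speeds; "tau": joint torques, N m; "eef_pos": TCP position; "tool_rot": TCP orientation; "ft_force": force on the tool from outside, world axes, zero at the start; "ft_torque": the same for the moment, N m; "grip_width": finger opening in m.
Only numpy, scipy, OpenCV 4.12 (cv2) and the standard library are available. Lean on these libraries where they do the work, as an engineer would, in place of code of your own. Each camera call takes 0.05 s, during which the arm holds its last target.

### The job

Open the gas for the sample roaster: take the loose T-key off the plain gas cock, set it on the square of the cock that has the pressure gauge, and turn it anticlockwise (seen from above) a quarter turn until the cock clicks past its detent into the open notch. Let go of the key there so that you see the cock stay open, then take the key again with its eye left free and hang it by the eye on the empty peg of the rack. Leave the plain cock shut and do not knock over or push about the things on the bench.

Things in the scene. Friction and masses are not known exactly. Their poses are not given: they have to be found in the camera images.
- key: Loose dark steel T-key, 149 mm tall, 0.24 to 0.42 kg, starting on the plain cock's square. Origin: centre of its socket's underside; z up the stem, y along the crossbar, x the thin way. Socket 37 mm square outside, its hole 25 mm square (faces along x, y), 30 mm deep; neck 18 mm thick, 36 to 72 mm up; above that everything is flat, 8 mm thick: tang 22 mm wide, then crossbar, then eye.
- key_bar (a point): Middle of the key's crossbar, 103 mm above the key's origin, axes as the key's: the place to grip for turning. The bar is 120 mm long (y), 30 mm high, 8 mm thick (x); each arm is free from 20 to 60 mm from the middle, for taking it by one arm.
- key_eye (a point): Centre of the key's eye, 129 mm above the key's origin: an upright ring on the middle of the crossbar, 40 mm across, 8 mm thick, with a hole 22 mm in diameter whose axis is the key's x. Fingers that hold the middle of the crossbar cover it.
- gauge_cock: The gas cock to be opened: brass, on a fixed bench flange 80 mm across, with a dial gauge 60 mm across behind it (82 mm along its +x, top 145 mm up) and a copper pipe going down 104 mm along +x; a boss 43 mm along -y. Origin: centre of the flange's underside, on the spindle axis; z up. The flat shoulder (48 mm across) on which the key's socket comes to rest is 100 mm above the bench.
- gauge_square (a point): Centre of the top of the gauge cock's steel spindle: 22 mm square, standing 27 mm above the shoulder, top 5 mm bevelled. Its axes turn with it: faces along x and y. With the key fully on, the key's origin is 27 mm below this point; play 1.5 mm each side, about 8 degrees of turning slack each way; it fits in four quarter-turn positions.
- gauge_spindle (a joint): Angle of the gauge cock's spindle, rad, growing anticlockwise from above: 0 shut notch, 1.571 open notch, stop at 1.64. A spring ball holds it in either notch: leaving the shut notch takes up to 0.35 N m within the first 0.3 rad; from 0.4 to 1.2 rad it turns with slight friction and stays where it is left; then the ball snaps it into the open notch.
- plain_cock: The second gas cock, same size and make but with no gauge: it stays shut. The key starts on its square. Origin: centre of the underside of the flange, on the spindle axis. Its shoulder is 100 mm and its square's top 127 mm above the bench.
- plain_spindle (a joint): Angle of the plain cock's spindle in rad: 0 shut, works like the other one. Must stay shut.
- rack: Fixed grey steel rack: a level crossbar, 8 mm thick, 230 mm wide (y -127 to +103 mm), from 168 to 206 mm above the bench, on two end posts, feet 30 mm forward. Origin: on the bench under the crossbar. Its front looks along -x and has two round steel pegs: the one at y = +30 mm is empty, the one at y = -85 mm carries a ring spanner 40 mm wide, hanging 145 mm down.
- peg_root (a point): Where the axis of the empty peg meets the front of the rack's crossbar, 188 mm above the bench. Axes as the rack's.
- peg_tip (a point): Free end of the empty peg, on its axis: 80 mm from the root, along the rack's -x and rising by 12 degrees (17 mm higher than the root). The peg is 10 mm thick with a round end.
- bowl: Bystander: white cupping bowl, 96 mm across, 58 mm high.
- tub_tall: Bystander: board tub, 87 mm across, 115 mm high.
- tub_low: Bystander: board tub, 87 mm across, 85 mm high.
- tape: Bystander: roll of clear tape lying flat, 100 mm across, 48 mm high.
- spoon: Bystander: steel cupping spoon lying on the bench between the cocks and the rack, 165 mm long.
- marker: Bystander: marker pen lying on the bench, 130 mm long.
- scoop: Bystander: aluminium bean scoop, about 180 mm long, 42 mm high.
Mind the look-alikes: they are no part of the job. What is shaped like the key but green is not meant.

How it is judged:
By the outcome, as a careful person would: the job done as asked, in the order asked, and still so for the second after the job is handed in, with the robot touching nothing.
It also fails if it takes over 72 s, if anything falls off the work surface, if the arm or the gripper's body presses on something with over 40 N, if the wrist force passes 120 N, or if a joint passes its speed limit or range.

## Working session

There is one attempt and no reset: what is moved stays moved. The work goes in short steps, Python scripts to look and compute and a shell command to move; the robot and the scene stay as the last step left them, time stands still between calls to the robot, and variables do not carry over. Pictures are saved under pics/ and viewed, and the job is handed in when it is done.

```bash
ls; mkdir -p pics; python3 - <<'E'
from workcell import bot
import cv2
o=bot.get_obs(); print(o)
for c in ("scene","top","wrist"):
    im=bot.camera(c); cv2.imwrite(f"pics/{c}0.png",im[:,:,::-1]); print(c,bot.calibration(c))
E
```

```text
pics
{'clock': 0.0, 'joint_pos': array([-1.33796448e+00,  2.41426244e-01,  3.70562955e-03,  1.33519802e+00,
       -1.43344585e-05,  1.57080026e+00]), 'joint_vel': array([ 1.49815120e-03,  7.83578153e-04,  3.24124921e-05, -9.07245009e-04,
       -6.60365267e-04, -9.52747357e-05]), 'tau': array([-2.35229572e-04, -3.72320831e+01,  2.52406704e+01,  1.69966975e-02,
        4.91210562e-05, -2.71412588e-06]), 'eef_pos': array([ 0.11521483, -0.48588586,  0.23039924]), 'tool_rot': array([ 9.93230985e-01,  1.16151131e-01, -1.30377326e-04, -1.05314010e-03]), 'ft_force': array([ 0.21044582, -0.16414512, -0.02608578]), 'ft_torque': array([-0.0111002 ,  0.05616784, -0.01632606]), 'grip_width': 0.08517967509235837}
scene {'intrinsics': array([[447.53717537,   0.        , 258.00739962],
       [  0.        , 447.53717537, 194.95616641],
       [  0.        ,   0.        ,   1.        ]]), 'xyz': array([ 1.15736913, -0.10862643,  1.20943007]), 'attitude': array([ 0.72681288,  0.62653001, -0.18766212, -0.20972864])}
top {'intrinsics': array([[416.04607854,   0.        , 263.0170307 ],
       [  0.        , 416.04607854, 195.95110394],
       [  0.        ,   0.        ,   1.        ]]), 'xyz': array([ 0.18156279, -0.00568356,  1.48230257]), 'attitude': array([-0.65132568,  0.75085237, -0.08135256,  0.0733303 ])}
wrist {'intrinsics': array([[297.31863964,   0.        , 254.82725778],
       [  0.        , 297.31863964, 188.91452902],
       [  0.        ,   0.        ,   1.        ]]), 'tool_from_camera': array([[ 5.52068797e-04, -9.46003642e-01, -3.24155526e-01,
         8.19459167e-02],
       [ 9.99999809e-01,  4.32374672e-04,  4.41271751e-04,
        -1.77192483e-03],
       [-2.77288044e-04, -3.24155708e-01,  9.46003700e-01,
        -1.42502364e-01],
       [ 0.00000000e+00,  0.00000000e+00,  0.00000000e+00,
         1.00000000e+00]])}
```

View pics/scene0.png

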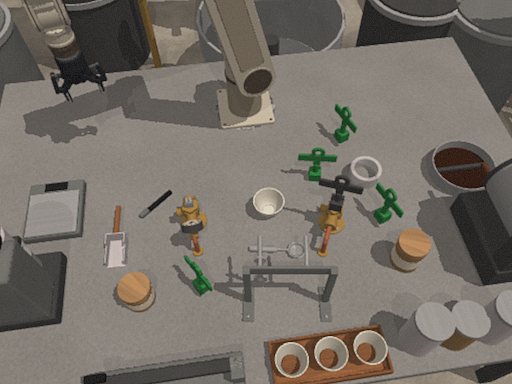

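View pics/top0.png

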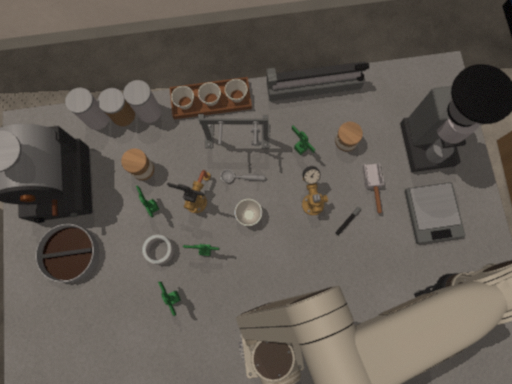

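View pics/wrist0.png

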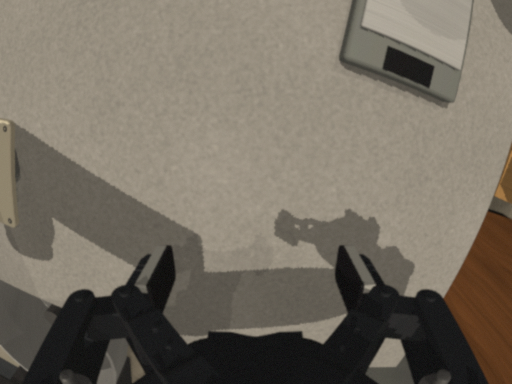

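```bash
cat > h.py <<'E'
from workcell import bot
import numpy as np, cv2
from scipy.spatial.transform import Rotation as R
W,H=512,384
def ray(cam,uv,obs=None):
    c=bot.calibration(cam);K=c["intrinsics"]
    x=(uv[0]-K[0,2])/K[0,0];y=(uv[1]-K[1,2])/K[1,1]
    if cam=="wrist":
        T=c["tool_from_camera"];th=np.hypot(x,y)
        d=np.array([x/th*np.sin(th),y/th*np.sin(th),np.cos(th)]) if th>1e-9 else np.array([0,0,1.])
        Rt=R.from_quat(obs["tool_rot"]).as_matrix()
        return Rt@T[:3,3]+obs["eef_pos"],Rt@T[:3,:3]@d
    d=np.array([x,y,1.]);d/=np.linalg.norm(d)
    return c["xyz"],R.from_quat(c["attitude"]).as_matrix()@d
def at_z(cam,uv,z,obs=None):
    o,d=ray(cam,uv,obs);return o+d*(z-o[2])/d[2]
def proj(cam,p,obs=None):
    c=bot.calibration(cam);K=c["intrinsics"];p=np.asarray(p,float)
    if cam=="wrist":
        T=c["tool_from_camera"];Rt=R.from_quat(obs["tool_rot"]).as_matrix()
        q=Rt.T@(p-obs["eef_pos"]);q=T[:3,:3].T@(q-T[:3,3])
        r=np.hypot(q[0],q[1]);th=np.arctan2(r,q[2])
        return K[0,2]+K[0,0]*th*q[0]/r,K[1,2]+K[1,1]*th*q[1]/r
    q=R.from_quat(c["attitude"]).as_matrix().T@(p-c["xyz"])
    return K[0,2]+K[0,0]*q[0]/q[2],K[1,2]+K[1,1]*q[1]/q[2]
def tri(rays):
    A=np.zeros((3,3));b=np.zeros(3)
    for o,d in rays:
        P=np.eye(3)-np.outer(d,d);A+=P;b+=P@o
    x=np.linalg.solve(A,b)
    return x,[float(np.linalg.norm((np.eye(3)-np.outer(d,d))@(x-o))) for o,d in rays]
def px(p): return np.array([p[0]*W,p[1]*H])
def save(n,im,box=None,s=1):
    if box: im=im[box[1]:box[3],box[0]:box[2]]
    im=cv2.resize(im,None,fx=s,fy=s,interpolation=cv2.INTER_CUBIC);cv2.imwrite(f"pics/{n}.png",im[:,:,::-1])
E
python3 - <<'E'
from h import *
np.set_printoptions(precision=4,suppress=True)
for c in("scene","top"): bot.camera(c)
zs=dict(key_bar=.203,key_eye=.229,gauge_square=.127,peg_root=.188,peg_tip=.205,gauge_cock=0,plain_cock=0,rack=0,key=.1)
for t,z in zs.items():
    rr={}
    for c in("scene","top"):
        for d in bot.spot_point(c,t)[:4]:
            p=px(d["point"]);print(t,c,round(d["score"],2),p.round(1),at_z(c,p,z))
print(bot.get_obs()["clock"])
for c in("scene","top"):
  im=bot.camera(c)
  save(c+"crop1",im,(140,100,400,330) if c=="scene" else (120,90,370,270),3)
E
```

```text
key_bar scene 0.96 [342.2 114.9] [0.2717 0.2668 0.203 ]
key_bar scene 0.91 [388.  202.8] [0.5928 0.3096 0.203 ]
key_bar scene 0.83 [200.5 276.9] [ 0.7268 -0.1951  0.203 ]
key_bar scene 0.75 [318.3 163. ] [0.4373 0.1567 0.203 ]
key_bar top 0.85 [302.7 138.9] [ 0.6346 -0.1949  0.203 ]
key_bar top 0.84 [185.3 188.2] [0.5246 0.1995 0.203 ]
key_bar top 0.68 [143.6 201.1] [0.5016 0.3335 0.203 ]
key_bar top 0.66 [168.  296.5] [0.2    0.2843 0.203 ]
key_eye scene 0.87 [319.7 152.7] [0.4218 0.1613 0.229 ]
key_eye scene 0.86 [343.  178.4] [0.5158 0.2036 0.229 ]
key_eye scene 0.7 [345.4 111.5] [0.283  0.2696 0.229 ]
key_eye scene 0.67 [197.2 267.1] [ 0.7122 -0.1986  0.229 ]
key_eye top 0.74 [303.8 137.6] [ 0.6292 -0.1954  0.229 ]
key_eye top 0.68 [199.4 245. ] [0.3365 0.1708 0.229 ]
key_eye top 0.67 [164.7 298. ] [0.1967 0.2883 0.229 ]
key_eye top 0.63 [183.7 190.2] [0.512  0.2008 0.229 ]
gauge_square scene 0.6 [188.2 201.1] [ 0.4591 -0.2189  0.127 ]
gauge_square scene 0.27 [332.  224.6] [0.5951 0.1683 0.127 ]
gauge_square scene 0.23 [305.3 265.4] [0.703  0.0714 0.127 ]
gauge_square top 0.51 [3
[... 265 characters left out ...]
_cock scene 0.85 [193.7 221.2] [ 0.4532 -0.2195  0.    ]
gauge_cock top 0.56 [309.8 204.6] [ 0.4538 -0.2099  0.    ]
plain_cock scene 0.95 [330.4 224.2] [0.5271 0.1962 0.    ]
plain_cock top 0.84 [195.7 200.9] [0.5262 0.1993 0.    ]
plain_cock top 0.61 [219.2 143.1] [0.7345 0.0883 0.    ]
key scene 0.97 [309.8 173.9] [0.4    0.1496 0.1   ]
key scene 0.96 [336.8 206. ] [0.5233 0.2032 0.1   ]
key scene 0.91 [339.6 134.6] [0.2626 0.2761 0.1   ]
key scene 0.76 [384. 217.] [0.5792 0.327  0.1   ]
key top 0.83 [173.6 299.1] [0.1907 0.2903 0.1   ]
key top 0.67 [190.5 192.6] [0.5342 0.1999 0.1   ]
key top 0.61 [153.3 208.2] [0.4982 0.3303 0.1   ]
key top 0.52 [204.3 249.5] [0.3354 0.1746 0.1   ]
1.15
```

```bash
python3 -c "
from h import *
a=cv2.imread('pics/scenecrop1.png');b=cv2.imread('pics/topcrop1.png');print(a.shape,b.shape)
cv2.imwrite('pics/s1.png',cv2.resize(a,None,fx=.86,fy=.86))"
```

```text
(690, 780, 3) (540, 750, 3)
```

View pics/s1.png

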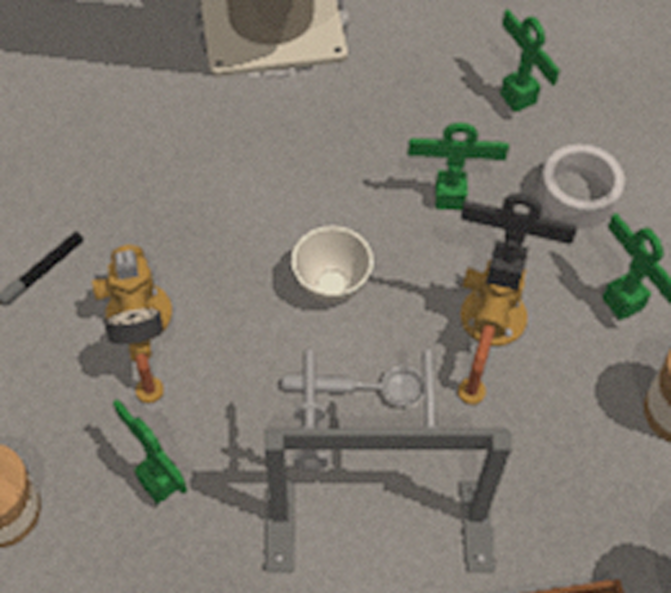

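View pics/topcrop1.png

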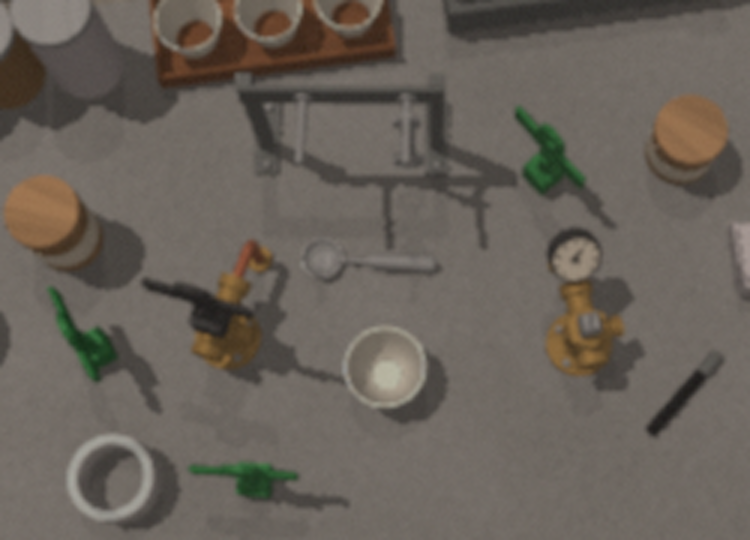

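```bash
python3 - <<'E'
from h import *
np.set_printoptions(precision=4,suppress=True)
for c,a,b in(("top",(169.3,185),(203,194.5)),("scene",(321,182),(362,191))):
    A=at_z(c,a,.203);B=at_z(c,b,.203);print(A,B,np.degrees(np.arctan2(*(A-B)[[1,0]])),np.linalg.norm(A-B))
print(tri([ray("scene",(332,224.6)),ray("top",(195.7,200.9))]))
# eye of dark key
print(tri([ray("scene",(343,178.4)),ray("top",(183.7,190.2))]))
print(tri([ray("scene",(302.7,236.2)),ray("top",(218.3,142.5))]))
print(tri([ray("scene",(188.2,201.1)),ray("top",(318.4,198.7))]))
print(R.from_quat(bot.get_obs()["tool_rot"]).as_matrix())
E
```

```text
[0.5422 0.2487 0.203 ] [0.4963 0.1462 0.203 ] 65.8813473550111 0.11230269676530871
[0.5013 0.1501 0.203 ] [0.5464 0.2521 0.203 ] -113.87071833637697 0.11156947692868861
(array([ 0.5272,  0.2007, -0.0036]), [0.0009889651609368342, 0.0009889651609368772])
(array([0.5133, 0.2031, 0.2253]), [0.0016871304471243755, 0.001687130447124439])
(array([0.6587, 0.0726, 0.2076]), [0.00514168929075725, 0.005141689290757292])
(array([ 0.4492, -0.2234,  0.1124]), [0.0029317250760563167, 0.002931725076056299])
[[ 0.973   0.2307 -0.    ]
 [ 0.2307 -0.973   0.    ]
 [-0.     -0.     -1.    ]]
```

```bash
python3 -m inch '[[0.05,-0.05,-0.05,0,0],[0.1,-0.1,-0.1,0,0],[0.15,-0.15,-0.15,0,0],[0.2,-0.2,-0.17,0,0],[0.25,-0.24,-0.17,0,0],[0.3,-0.28,-0.17,0,0],[0.34,-0.32,-0.17,0,0],[0.38,-0.36,-0.17,0,0],[0.42,-0.40,-0.17,0,0],[0.46,-0.44,-0.17,0,0]]'; python3 -c "
from h import *
print(bot.get_obs())"
```

```text
clock: 2.5
eef_pos: [0.433, 0.0031, 0.401]
tool_rot: [0.993, 0.116, 0.001, 0.0]
ft_force: [0.3, -0.7, -0.6]
grip_width: 0.0852
{'clock': 2.5, 'joint_pos': array([ 7.33261245e-03,  9.77663084e-02,  2.68120968e-01,  1.73987098e+00,
       -3.91878955e-04,  2.91578650e+00]), 'joint_vel': array([ 1.04343714,  0.50802557,  0.56053155,  0.05270301, -0.00395142,
        1.03990019]), 'tau': array([ -2.34890722, -33.85874033,  23.66844535,   0.39168438,
         0.20526169,  -0.8423488 ]), 'eef_pos': array([0.43303707, 0.00305641, 0.40098367]), 'tool_rot': array([9.93213272e-01, 1.16305410e-01, 6.14825208e-04, 2.64544256e-04]), 'ft_force': array([ 0.29583489, -0.68729734, -0.58121497]), 'ft_torque': array([-0.06636077, -0.09848155, -0.00616248]), 'grip_width': 0.08523259786968229}
```

```bash
python3 -m inch '[[0.03,-0.04,0,-0.088,0],[0.06,-0.08,0,-0.176,0],[0.09,-0.13,0,-0.264,0],[0.093,-0.134,0,-0.352,0],[0.093,-0.134,0,-0.439,0],[0.093,-0.134,0,-0.439,0],[0.093,-0.134,0,-0.439,0]]'; cat > look.py <<'E'
from h import *
import sys
np.set_printoptions(precision=4,suppress=True)
n=sys.argv[1];o=bot.get_obs();im=bot.camera("wrist");save(n,im,s=1.5)
print(o["clock"],o["eef_pos"],o["tool_rot"],o["joint_pos"],"F",o["ft_force"],o["grip_width"])
m=R.from_quat(o["tool_rot"]).as_matrix();print("yaw",np.degrees(np.arctan2(m[1,0],m[0,0])))
for a in sys.argv[2:]:
    t,z=a.split("=")
    for d in bot.spot_point("wrist",t)[:3]:
        p=px(d["point"]);print(t,round(d["score"],2),p.round(1),at_z("wrist",p,float(z),o))
E
python3 look.py w1 key_eye=.229 key_bar=.203 plain_cock=0
```

```text
clock: 3.38
eef_pos: [0.4918, 0.1528, 0.4007]
tool_rot: [0.839, 0.544, 0.0, 0.0]
ft_force: [-0.0, -0.6, 0.1]
grip_width: 0.0857
3.375 [0.4918 0.1528 0.4007] [0.8393 0.5436 0.0001 0.    ] [0.3012 0.2749 0.4868 1.7825 0.     2.2934] F [-0.0389 -0.6155  0.0682] 0.08574903840754053
yaw 65.85922979534885
key_eye 0.92 [ 54.  141.3] [0.2755 0.2928 0.229 ]
key_eye 0.89 [260.2 119.7] [0.5166 0.2    0.229 ]
key_eye 0.84 [155.9 170.7] [0.3863 0.198  0.229 ]
key_bar 0.83 [ 63.1 137.4] [0.2725 0.2948 0.203 ]
key_bar 0.66 [406.6 277.8] [ 0.6321 -0.1058  0.203 ]
key_bar 0.65 [261.7 112.9] [0.5207 0.204  0.203 ]
plain_cock 0.74 [257.9 106.5] [0.5174 0.2018 0.    ]
```

View pics/w1.png

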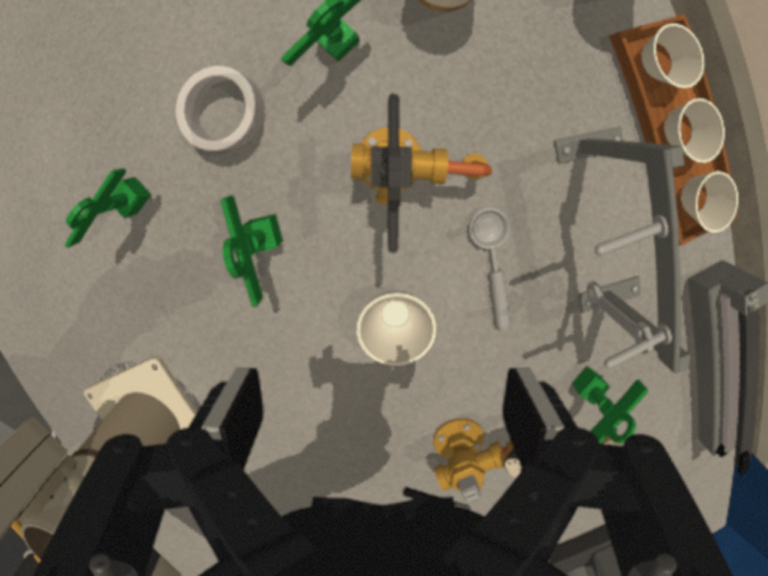

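```bash
python3 - <<'E'
from h import *
np.set_printoptions(precision=4,suppress=True)
o=bot.get_obs();im=bot.camera("wrist");save("w1c",im,(220,40,330,190),4)
ms=bot.masks_of("wrist","key")
for m in ms[:5]:
    ys,xs=np.nonzero(m["pixels"]);print(m["score"],xs.mean(),ys.mean(),len(xs),im[m["pixels"]].mean(0))
for a,b in(((262.5,64.5),(262.2,165.5)),):
    A=at_z("wrist",a,.203,o);B=at_z("wrist",b,.203,o);print(A,B,(A+B)/2,np.degrees(np.arctan2(*(A-B)[[1,0]])),np.linalg.norm(A-B))
E
```

```text
0.93 164.5121107266436 162.94878892733564 1445 [38.2401 96.6644 44.8035]
0.91 261.1060259344012 112.88100686498856 1311 [70.6667 65.5233 57.7674]
0.87 217.8308823529412 20.968954248366014 1224 [40.6969 94.3423 46.2042]
0.62 70.9059405940594 135.07590759075907 1212 [34.6733 88.5008 40.7525]
[0.544  0.2543 0.203 ] [0.4963 0.1469 0.203 ] [0.5202 0.2006 0.203 ] 66.03429618377356 0.11755615506690979
```

View pics/w1c.png

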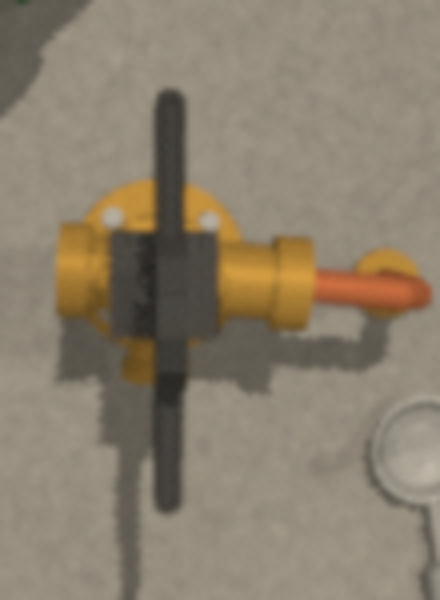

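```bash
python3 -m inch '[[0.03,0.004,0.03,0,0],[0.055,0.0067,0.07,0,0],[0.055,0.0067,0.10,0,0],[0.055,0.0067,0.10,0,0],[0.055,0.0067,0.10,0,0]]'; python3 look.py w2 key_eye=.229 key_bar=.203
```

```text
clock: 4.3
eef_pos: [0.5207, 0.2004, 0.3022]
tool_rot: [0.839, 0.545, 0.001, 0.0]
ft_force: [-0.4, -0.4, 0.4]
grip_width: 0.0855
4.3 [0.5207 0.2004 0.3022] [0.8387 0.5446 0.001  0.0002] [ 0.3675  0.3425  0.3264  1.5527 -0.      2.3573] F [-0.3536 -0.3656  0.3671] 0.08554115618595608
yaw 65.992424308401
key_eye 0.93 [202.7  32.2] [0.5369 0.3336 0.229 ]
key_eye 0.71 [131.1 233.6] [0.4081 0.2168 0.229 ]
key_eye 0.59 [254.7 196.3] [0.5203 0.2051 0.229 ]
key_bar 0.94 [ 29.2 187.8] [0.2992 0.3019 0.203 ]
key_bar 0.89 [143.9 224.2] [0.4091 0.2129 0.203 ]
key_bar 0.79 [198.7  37.9] [0.5301 0.3374 0.203 ]
```

View pics/w2.png

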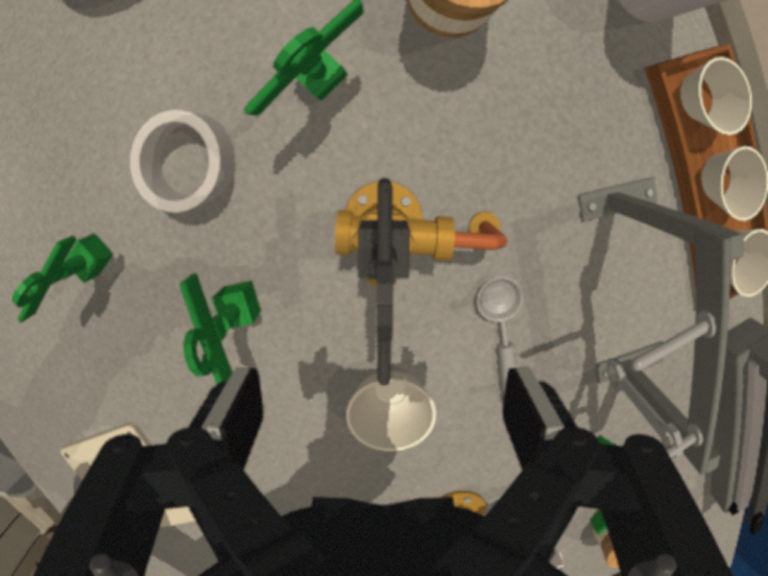

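```bash
python3 - <<'E'
from h import *
o=bot.get_obs()
A=at_z("wrist",(256.5,121.5),.203,o);B=at_z("wrist",(256,255),.203,o);print(A,B,(A+B)/2,np.degrees(np.arctan2(*(A-B)[[1,0]])),np.linalg.norm(A-B))
E
```

```text
[0.54450007 0.25477259 0.203     ] [0.49385411 0.14151582 0.203     ] [0.51917709 0.1981442  0.203     ] 65.90684635992426 0.12406493528957215
```

```bash
python3 -m inch '[[-0.001,0,0.05,0,0],[-0.001,0,0.09,0,0],[-0.001,0,0.114,0,0],[-0.001,0,0.114,0,0],[-0.001,0,0.114,0,0.5],[-0.001,0,0.114,0,1],[-0.001,0,0.114,0,1],[-0.001,0,0.114,0,1],[-0.001,0,0.114,0,1],[-0.001,0,0.114,0,1]]'; python3 look.py w3
```

```text
clock: 5.7
eef_pos: [0.5203, 0.1995, 0.1871]
tool_rot: [0.839, 0.545, 0.001, 0.0]
ft_force: [0.5, -0.5, 1.6]
grip_width: 0.007
5.7 [0.5203 0.1995 0.1871] [0.8386 0.5447 0.0005 0.0003] [ 0.3664  0.3745  0.075   1.2701 -0.0004  2.3559] F [ 0.4946 -0.5229  1.5572] 0.006975171640001592
yaw 66.01282713746077
```

View pics/w3.png

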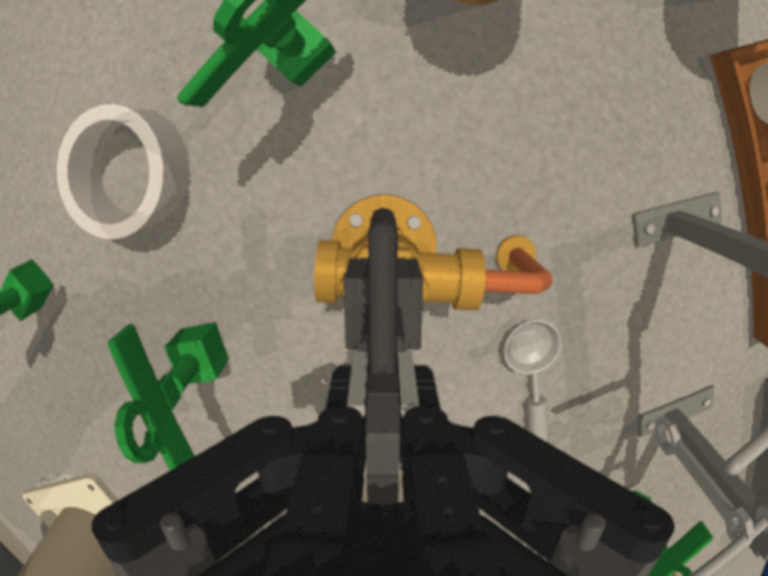

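```bash
python3 -m inch '[[0,0,-0.02,0,1],[0,0,-0.045,0,1],[0,0,-0.08,0,1],[0,0,-0.11,0,1],[-0.04,0.01,-0.12,0,1],[-0.09,0.02,-0.12,0,1],[-0.14,0.03,-0.12,0,1],[-0.19,0.04,-0.12,0,1],[-0.24,0.05,-0.12,0,1],[-0.26,0.06,-0.12,0,1]]'; python3 look.py w4; python3 -c "
from h import *
save('s4',bot.camera('scene'),(140,60,400,250),3)"
```

```text
clock: 7.0
eef_pos: [0.4672, -0.0644, 0.3057]
tool_rot: [0.839, 0.544, -0.001, -0.001]
ft_force: [0.6, 1.0, -2.5]
grip_width: 0.0073
7.0 [ 0.4672 -0.0644  0.3057] [ 0.8394  0.5436 -0.0011 -0.0009] [-0.1369  0.1663  0.1035  1.5109 -0.0001  1.8553] F [ 0.5758  1.0487 -2.5205] 0.007309275514322089
yaw 65.85629060341803
```

View pics/w4.png

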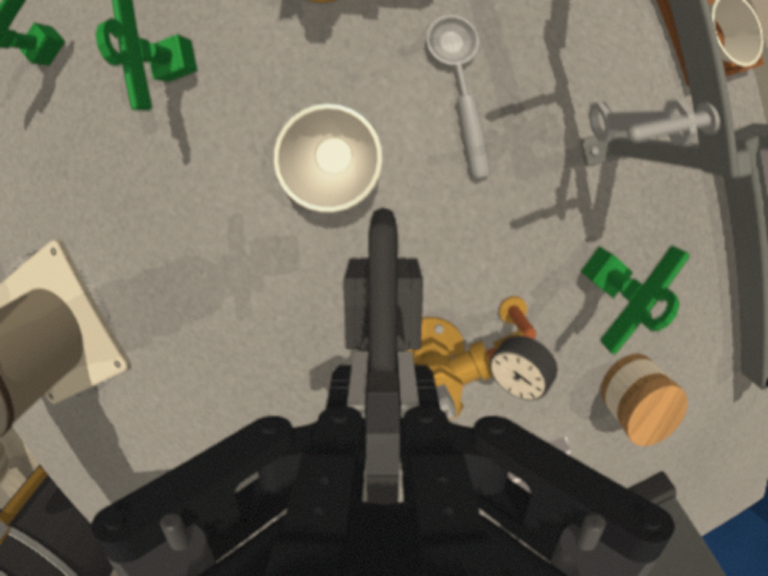

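View pics/s4.png

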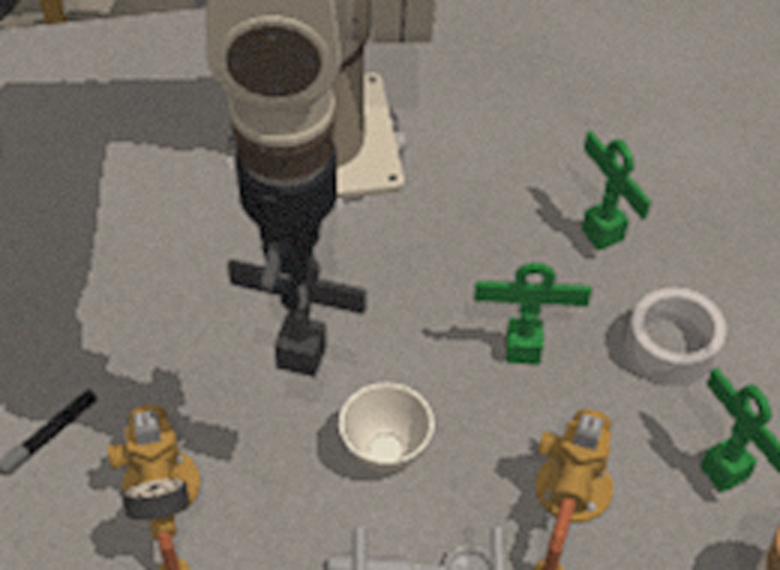

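```bash
python3 -m inch '[[-0.05,0.02,0,0,1],[-0.1,0.04,0,0,1],[-0.15,0.06,0,0,1],[-0.2,0.085,0,0,1],[-0.24,0.11,0,0,1],[-0.24,0.11,0,0,1],[-0.24,0.11,0,0,1]]'; python3 look.py w5 gauge_square=.127 gauge_cock=0;  python3 -c "
from h import *
save('w5c',bot.camera('wrist'),(100,60,260,200),4.5)"
```

```text
clock: 7.98
eef_pos: [0.4719, -0.3253, 0.3054]
tool_rot: [0.838, 0.545, -0.0, -0.002]
ft_force: [-0.7, 0.4, -3.2]
grip_width: 0.0072
7.975 [ 0.4719 -0.3253  0.3054] [ 0.8385  0.545  -0.0002 -0.0016] [-0.604   0.3803  0.3892  1.5828  0.0009  1.3849] F [-0.701   0.4075 -3.1643] 0.007214838103955323
yaw 66.0437421288182
gauge_square 0.8 [201.1  85.5] [ 0.4538 -0.2176  0.127 ]
gauge_cock 0.67 [214.8  86.7] [ 0.4517 -0.2164  0.    ]
```

View pics/w5.png

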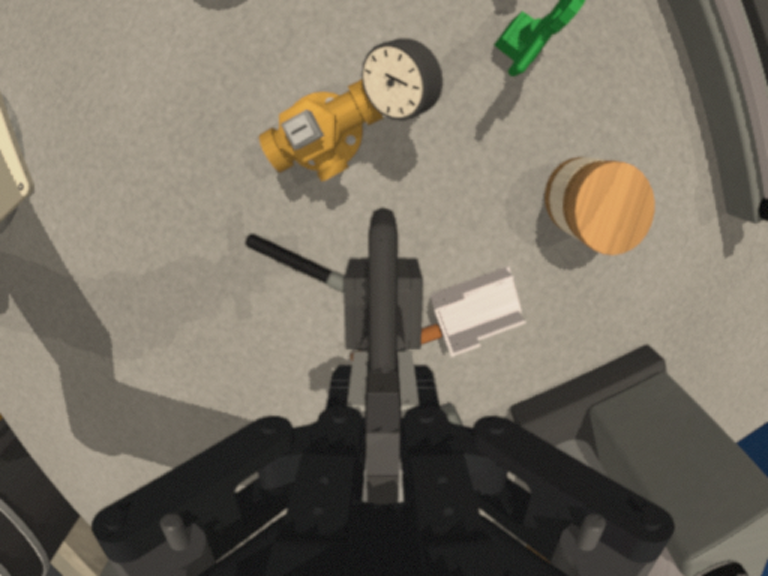

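View pics/w5c.png

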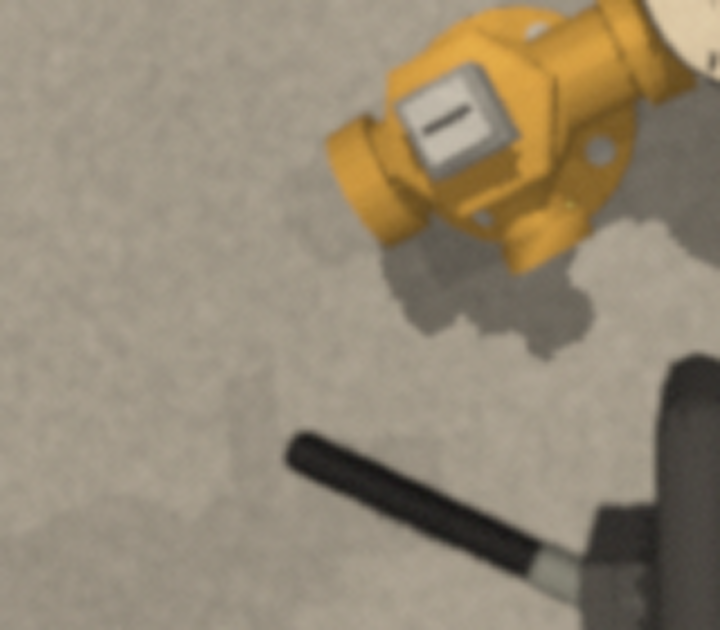

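```bash
python3 - <<'E'
from h import *
o=bot.get_obs()
f=lambda u,v:at_z("wrist",(100+(u+.5)/4.5-.5,60+(v+.5)/4.5-.5),.127,o)[:2]
c=[f(402,105),f(466,70),f(497,137),f(437,170)]
print(np.array(c),np.mean(c,0))
for i in range(4):
    d=c[(i+1)%4]-c[i];print(np.degrees(np.arctan2(d[1],d[0])),np.hypot(*d))
d=f(468,107)-f(425,132);print("slot",np.degrees(np.arctan2(d[1],d[0])))
# gauge top centre / pipe: direction of cock
print(f(450,120))
E
```

```text
[[ 0.44327623 -0.20905915]
 [ 0.46087979 -0.2083098 ]
 [ 0.46081785 -0.22641412]
 [ 0.44426448 -0.22729217]] [ 0.45230959 -0.21776881]
2.4375038232548314 0.01761950032628113
-90.19604584820199 0.018104424213406106
-176.96365633529064 0.01657663607302465
93.10244896098705 0.018259783959888736
slot 4.14436996317612
[ 0.45228885 -0.21765541]
```

```bash
python3 -m inch '[[-0.008,-0.012,0.02,-0.08,1],[-0.008,-0.012,0.04,-0.16,1],[-0.008,-0.012,0.04,-0.225,1],[-0.008,-0.012,0.04,-0.225,1],[-0.008,-0.012,0.04,-0.225,1],[-0.008,-0.012,0.04,-0.225,1]]'; python3 look.py w6 gauge_square=.127;  python3 - <<'E'
from h import *
save('w6c',bot.camera('wrist'),(180,30,340,240),3)
o=bot.get_obs();m=R.from_quat(o["tool_rot"]).as_matrix()
P=lambda *t:np.round(proj("wrist",o["eef_pos"]+m@np.array(t),o),1)
for off in(0,.003):
  print("bar far end top",P(.06+off,0,-.034),"socket +x bottom corners",P(.0185+off,-.0185,.087),P(.0185+off,.0185,.087),"top",P(.0185+off,-.0185,.051),P(.0185+off,.0185,.051))
E
```

```text
clock: 8.93
eef_pos: [0.458, -0.3287, 0.2671]
tool_rot: [0.688, 0.725, 0.0, 0.0]
ft_force: [0.3, 0.6, -2.8]
grip_width: 0.0073
8.925 [ 0.458  -0.3287  0.2671] [0.6885 0.7253 0.0001 0.0004] [-0.6225  0.3585  0.2597  1.4711 -0.      0.8963] F [ 0.3043  0.5515 -2.8001] 0.007302512043942612
yaw 92.98184175198057
gauge_square 0.77 [257.2  62.3] [ 0.4525 -0.2168  0.127 ]
bar far end top [259.9 158.1] socket +x bottom corners [234.2 174.6] [280.1 174.6] top [230.7 189.1] [284.3 189.1]
bar far end top [260.  150.2] socket +x bottom corners [234.1 171. ] [280.2 171. ] top [230.6 185. ] [284.5 185. ]
```

View pics/w6c.png

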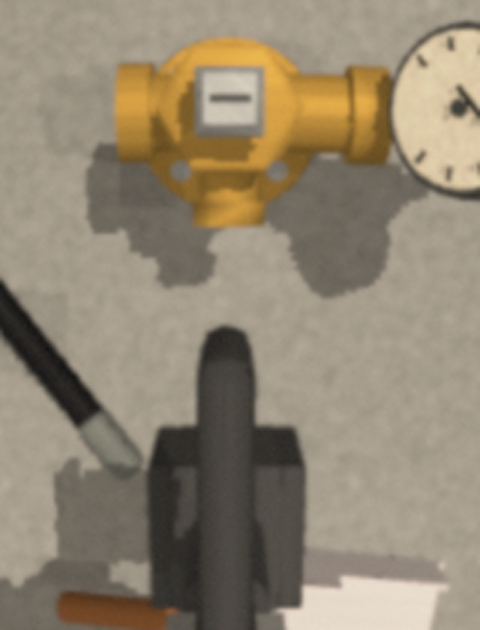

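```bash
python3 - <<'E'
from h import *
o=bot.get_obs();m=R.from_quat(o["tool_rot"]).as_matrix()
g=lambda u,v:(180+(u+.5)/3-.5,30+(v+.5)/3-.5)
def tl(u,v,z): # tool coords at tool-z
    oo,d=ray("wrist",g(u,v),o);oo=m.T@(oo-o["eef_pos"]);d=m.T@d
    return (oo+d*(z-oo[2])/d[2])*1000
zs=o["eef_pos"][2]-.127
for a in((195,68),(263,67),(265,136),(195,137)): print("sq outer (z-5mm)",tl(*a,zs+.005).round(1))
for a in((204,75),(257,75),(257,127),(204,127)): print("sq top",tl(*a,zs).round(1))
print("sock bottom front",tl(162,427,.087),tl(292,427,.087))
print("sock top front",tl(149,465,.051),tl(304,465,.051))
print("sock top rear",tl(304,607,.051))
print("bar end lower edge",tl(227,327,-.001),"upper",tl(227,360,-.031))
E
```

```text
sq outer (z-5mm) [122.3 -11.5 144.8]
sq outer (z-5mm) [122.7   9.8 144.8]
sq outer (z-5mm) [100.3  10.5 144.8]
sq outer (z-5mm) [ 99.9 -11.5 144.8]
sq top [119.4  -8.5 139.8]
sq top [119.4   7.8 139.8]
sq top [102.8   7.8 139.8]
sq top [102.8  -8.6 139.8]
sock bottom front [ 20.65635067 -18.85689984  87.        ] [20.67735919 15.92613995 87.        ]
sock top front [ 21.73326341 -19.37503746  51.        ] [21.75261826 16.0922367  51.        ]
sock top rear [-14.64561779  17.28796965  51.        ]
bar end lower edge [61.98801475 -1.65784594 -1.        ] upper [ 62.60980493  -1.70967136 -31.        ]
```

```bash
python3 -m inch '[[0.05,0.001,0,0,1],[0.095,0.001,0,0,1],[0.1087,0.001,0.02,0,1],[0.1087,0.001,0.045,0,1],[0.1087,0.001,0.045,0,1],[0.1087,0.001,0.045,0,1]]'; python3 look.py w7;  python3 - <<'E'
from h import *
save('s7',bot.camera('scene'),(140,150,260,260),4)
save('t7',bot.camera('top'),(270,140,370,240),4)
E
```

```text
clock: 9.82
eef_pos: [0.4535, -0.2206, 0.2225]
tool_rot: [0.688, 0.725, 0.0, 0.001]
ft_force: [0.1, 0.3, -2.8]
grip_width: 0.0072
9.825 [ 0.4535 -0.2206  0.2225] [0.6884 0.7253 0.0002 0.0006] [-0.4528  0.2521 -0.003   1.3145 -0.      1.0658] F [ 0.1317  0.3498 -2.7729] 0.007169996433515043
yaw 92.98903606167059
```

View pics/w7.png

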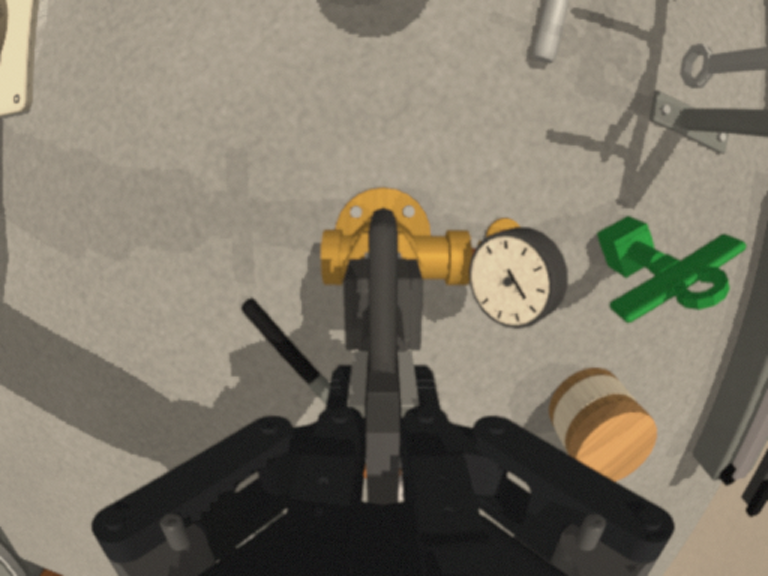

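View pics/s7.png

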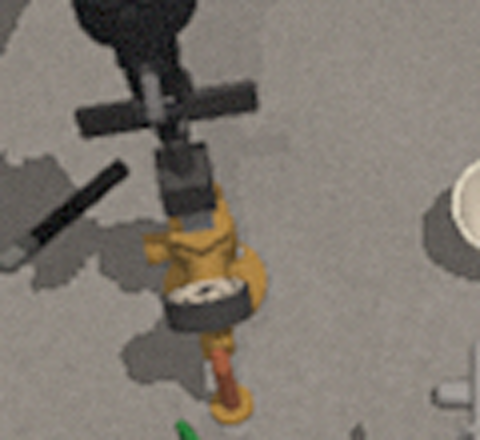

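```bash
python3 -m inch '[[0,-0.0005,0.004,0,1],[0,-0.0005,0.008,0,1],[0,-0.0005,0.012,0,1],[0,-0.0005,0.014,0,1],[0,-0.0005,0.014,0,1]]'; python3 -c "
from h import *
print(bot.get_obs()['ft_torque'],bot.get_obs()['eef_pos'])"
```

```text
clock: 10.6
eef_pos: [0.4524, -0.2202, 0.2073]
tool_rot: [0.688, 0.725, -0.0, -0.0]
ft_force: [-0.0, -0.7, -3.2]
grip_width: 0.007
[ 0.04714482 -0.00650537  0.00094367] [ 0.4523707  -0.22015004  0.20732664]
```

```bash
python3 -m inch '[[0,0,0.006,0,1],[0,0,0.012,0,1],[0,0,0.017,0,1],[0,0,0.0195,0,1],[0,0,0.0195,0,1],[0,0,0.0195,0,1]]'; python3 look.py w8;  python3 - <<'E'
from h import *
save('s8',bot.camera('scene'),(140,150,260,260),4)
print(bot.get_obs()['ft_torque'])
E
```

```text
clock: 11.35
eef_pos: [0.4527, -0.2203, 0.1883]
tool_rot: [0.688, 0.725, 0.0, 0.0]
ft_force: [-0.0, -0.3, -3.4]
grip_width: 0.0073
11.35 [ 0.4527 -0.2203  0.1883] [0.6882 0.7255 0.0001 0.0002] [-0.453   0.27   -0.0698  1.2305 -0.      1.0652] F [-0.0247 -0.2816 -3.3846] 0.00726753801387152
yaw 93.01740149933453
[-0.05789671 -0.00207214 -0.00172689]
```

View pics/s8.png

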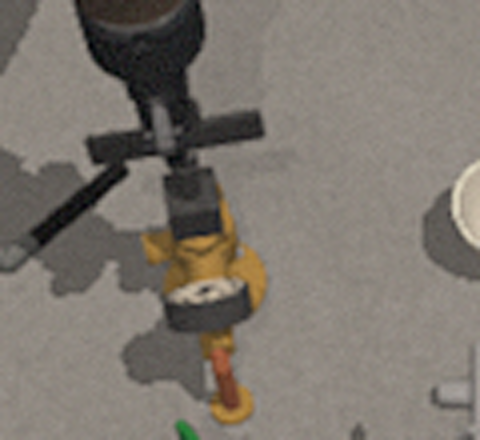

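```bash
python3 -m inch '[[0,0,0,-0.08,1],[0,0,0,-0.16,1],[0,0,0,-0.24,1],[0,0,0,-0.32,1],[0,0,0,-0.40,1]]'; python3 -c "
from h import *
o=bot.get_obs();print(o['ft_torque'],o['ft_force'])"
```

```text
clock: 12.08
eef_pos: [0.4536, -0.2196, 0.1884]
tool_rot: [0.331, 0.944, 0.001, 0.001]
ft_force: [2.4, 1.3, -3.0]
grip_width: 0.0074
[ 0.5921588  -0.68189327 -0.28309485] [ 2.41412495  1.26062973 -3.01754224]
```

```bash
python3 -m inch '[[0,0,0,-0.08,1],[0,0,0,-0.16,1],[0,0,0,-0.24,1],[0,0,0,-0.32,1],[0,0,0,-0.36,1],[0,0,0,-0.36,1]]'; python3 look.py w9;  python3 - <<'E'
from h import *
save('s9',bot.camera('scene'),(140,150,260,260),4)
print(bot.get_obs()['ft_torque'])
E
```

```text
clock: 12.82
eef_pos: [0.4532, -0.2197, 0.1885]
tool_rot: [-0.037, 0.999, 0.0, 0.001]
ft_force: [1.9, 2.2, -3.3]
grip_width: 0.007
12.825 [ 0.4532 -0.2197  0.1885] [-0.0366  0.9993  0.0004  0.0008] [-0.4524  0.2699 -0.0696  1.2303  0.0016 -0.5255] F [ 1.9196  2.2483 -3.3334] 0.007037436766187316
yaw -175.80984639706196
[ 0.6723287  -0.61293232 -0.02587736]
```

View pics/s9.png

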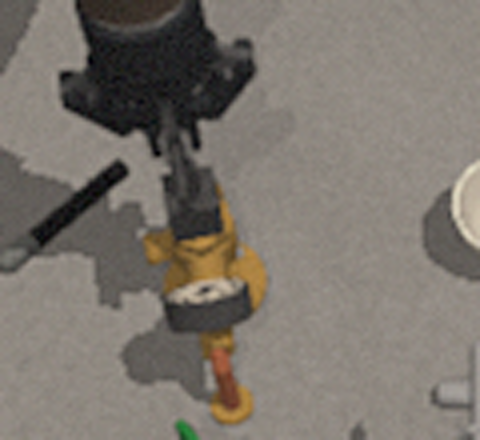

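View pics/w9.png

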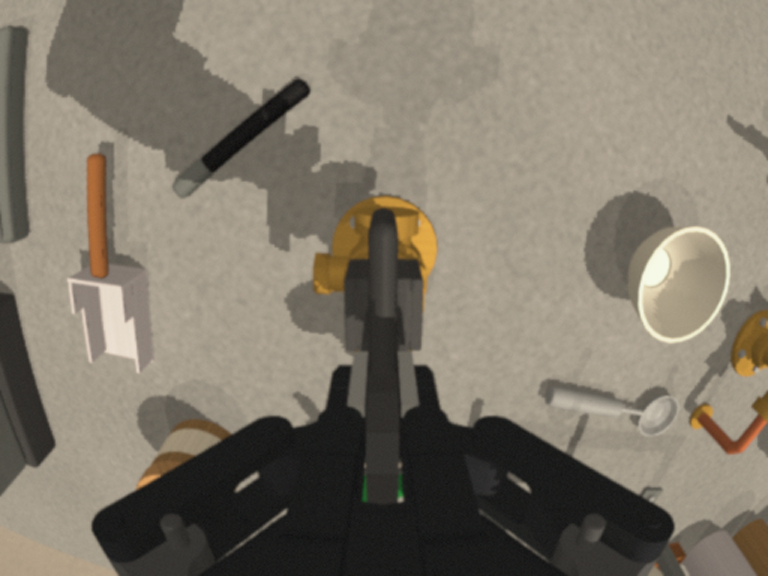

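```bash
python3 -m inch '[[0,0,0,-0.025,1],[0,0,0,-0.025,1],[0,0,0,-0.025,0],[0,0,0,-0.025,0],[0,0,0,-0.025,0],[0,0,-0.03,-0.025,0],[0,0,-0.07,-0.025,0],[0,0,-0.115,-0.025,0],[0,0,-0.115,-0.025,0],[0,0,-0.115,-0.025,0]]'; python3 look.py w10 key_bar=.203;  python3 - <<'E'
from h import *
save('s10',bot.camera('scene'),(140,150,260,260),4)
print(bot.get_obs()['ft_torque'])
E
```

```text
clock: 14.18
eef_pos: [0.4523, -0.2203, 0.3027]
tool_rot: [-0.063, 0.998, -0.0, -0.0]
ft_force: [0.5, 1.2, 0.0]
grip_width: 0.0857
14.175 [ 0.4523 -0.2203  0.3027] [-0.0628  0.998  -0.     -0.0002] [-0.4531  0.229   0.1739  1.5161 -0.0003 -0.5788] F [0.4925 1.208  0.0485] 0.08568673129996995
yaw -172.79932246619262
key_bar 0.56 [255.6 189.6] [ 0.4502 -0.2184  0.203 ]
[-0.03626651  0.01979826  0.01599279]
```

View pics/s10.png

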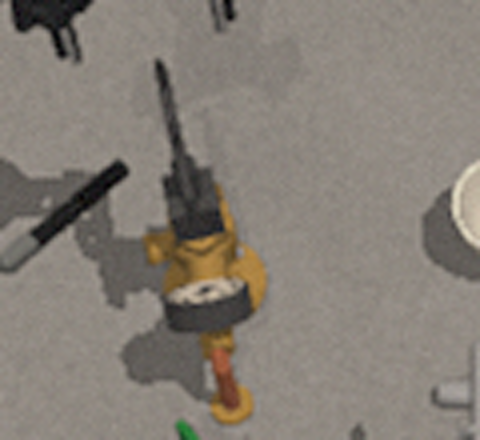

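View pics/w10.png

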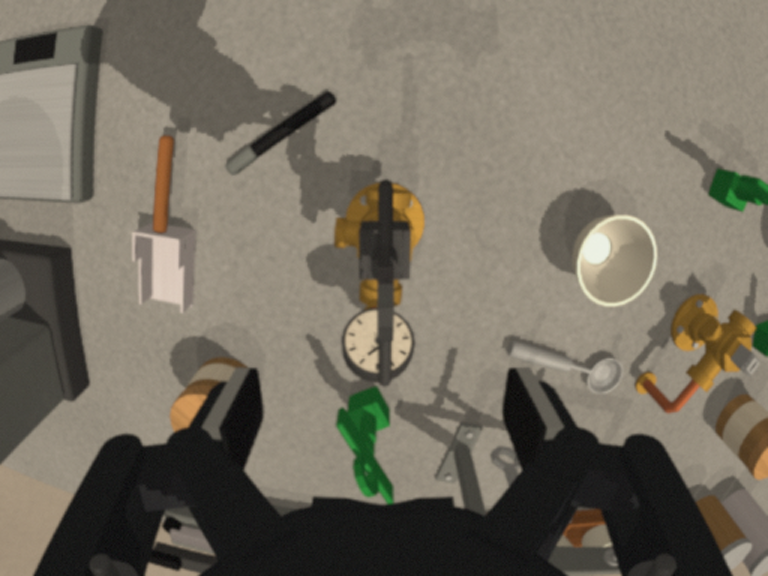

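```bash
python3 -m inch '[[-0.038,0.001,0,0,0],[-0.038,0.001,0.02,0,0],[-0.038,0.001,0.06,0,0],[-0.038,0.001,0.1,0,0],[-0.038,0.001,0.1155,0,0],[-0.038,0.001,0.1155,0,0]]'; python3 look.py w11
```

```text
clock: 15.08
eef_pos: [0.4884, -0.2137, 0.185]
tool_rot: [-0.063, 0.998, 0.001, -0.003]
ft_force: [-0.3, 0.5, 0.4]
grip_width: 0.0856
15.075 [ 0.4884 -0.2137  0.185 ] [-0.0629  0.998   0.0013 -0.0026] [-0.4125  0.3341  0.0107  1.2532 -0.0001 -0.5384] F [-0.3331  0.5196  0.418 ] 0.08556336989476684
yaw -172.7829037587535
```

View pics/w11.png

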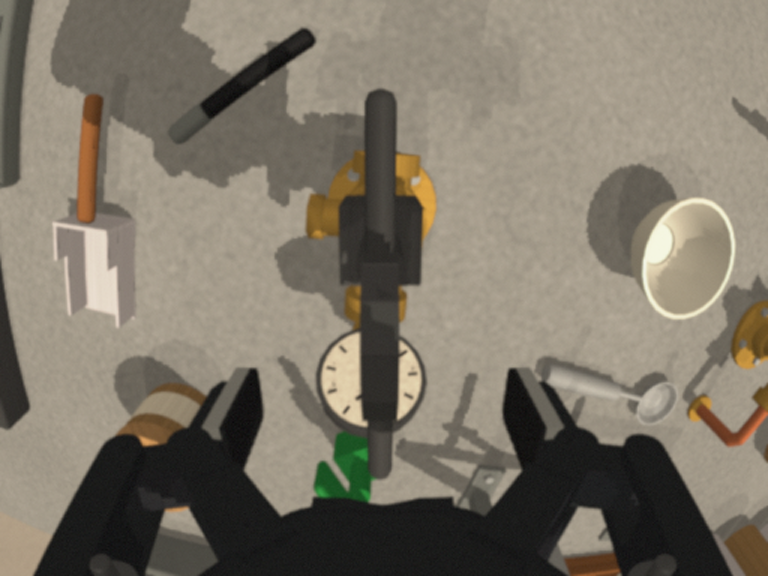

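```bash
python3 -m inch '[[0,0,0,0,0.5],[0,0,0,0,1],[0,0,0,0,1],[0,0,0,0,1],[0,0,0,0,1],[0,0,0,0,1],[0,0,0,0,1]]'; python3 look.py w12;python3 -c "
from h import *
save('s12',bot.camera('scene'),(140,150,260,260),4)"
```

```text
clock: 16.0
eef_pos: [0.4904, -0.2145, 0.188]
tool_rot: [-0.063, 0.998, -0.0, 0.0]
ft_force: [0.8, 0.9, 3.4]
grip_width: 0.0068
16.0 [ 0.4904 -0.2145  0.188 ] [-0.063   0.998  -0.0001  0.0004] [-0.4124  0.3313  0.0146  1.2532  0.0002 -0.5385] F [0.7837 0.9096 3.441 ] 0.006830974910167621
yaw -172.77754079242916
```

View pics/w12.png

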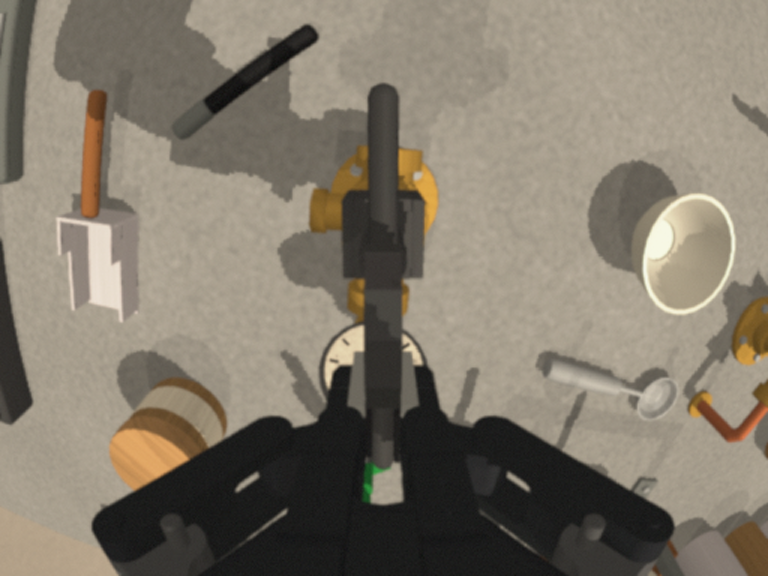

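```bash
python3 -m inch '[[0,0,-0.01,0,1],[0,0,-0.02,0,1],[0,0,-0.035,0,1],[0,0,-0.06,0,1],[0,0,-0.09,0,1],[0,0,-0.13,0,1],[0.02,-0.05,-0.15,0,1],[0.04,-0.1,-0.15,0,1],[0.04,-0.1,-0.15,0,1],[0.04,-0.1,-0.15,0,1]]'; python3 look.py w13 gauge_square=.127;python3 -c "
from h import *
save('s13',bot.camera('scene'),(140,100,400,330),3)"
```

```text
clock: 17.35
eef_pos: [0.4625, -0.3186, 0.3377]
tool_rot: [-0.062, 0.998, 0.0, -0.0]
ft_force: [-0.3, -0.1, -3.2]
grip_width: 0.0067
17.35 [ 0.4625 -0.3186  0.3377] [-0.0625  0.998   0.0005 -0.0003] [-0.6035  0.3574  0.4388  1.6531  0.0004 -0.7285] F [-0.2605 -0.1429 -3.1555] 0.006679667894023785
yaw -172.83737943894684
gauge_square 0.65 [337.8 163.5] [ 0.4511 -0.2133  0.127 ]
```

View pics/w13.png

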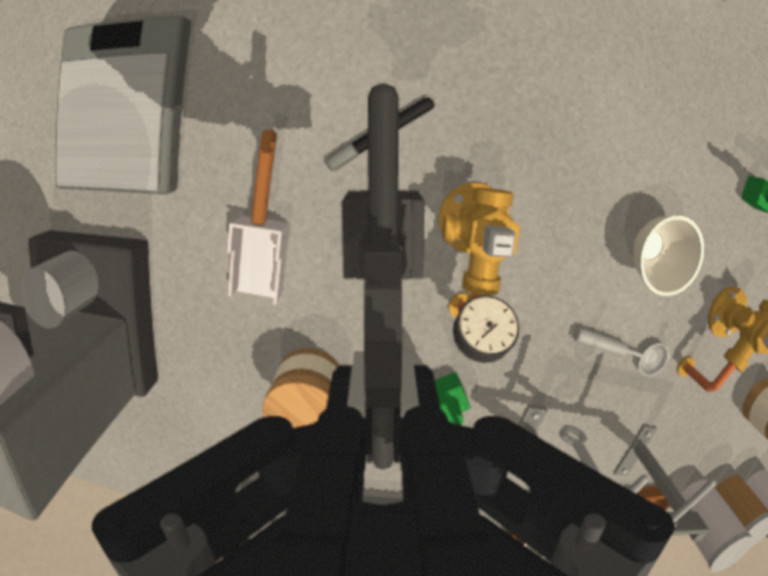

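View pics/s13.png

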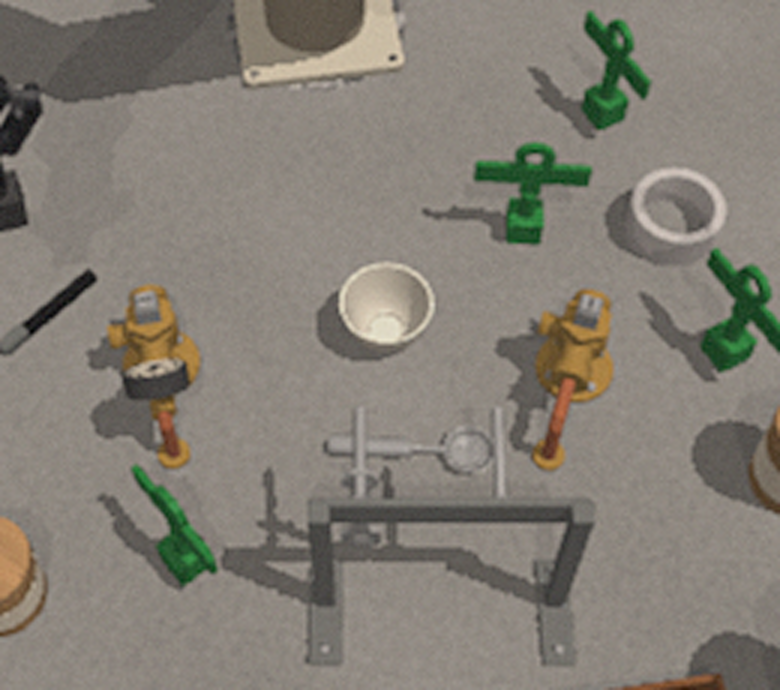

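```bash
python3 - <<'E'
from h import *
np.set_printoptions(precision=4,suppress=True)
for c,a,b in(("scene",(244,268.3),(337.3,268.3)),("top",(200.5,120.5),(267.7,121.5))):
    A=at_z(c,a,.206);B=at_z(c,b,.206);print(c,A,B,np.degrees(np.arctan2(*(B-A)[[1,0]])),np.linalg.norm(A-B))
print("tip",tri([ray("scene",(306,236)),ray("top",(220,143.5))]))
print("root",tri([ray("scene",(306.7,266)),ray("top",(220,122))]))
for c,t,r in(("scene",(306,236),(306.7,266)),("top",(220,143.5),(220,122))): print(at_z(c,t,.205),at_z(c,r,.188))
im=bot.camera("scene");save("rs",im,(230,220,350,300),6)
im=bot.camera("top");save("rt",im,(190,100,280,160),8)
E
```

```text
scene [ 0.7216 -0.0893  0.206 ] [0.755  0.1328 0.206 ] 81.44465977795902 0.2245738281078225
top [0.744  0.1266 0.206 ] [ 0.7092 -0.0909  0.206 ] -99.1032483591293 0.22028323499303518
tip (array([0.6571, 0.0746, 0.204 ]), [0.001753892016736159, 0.0017538920167362183])
root (array([0.734 , 0.0638, 0.1957]), [0.0007529591323134191, 0.0007529591323133925])
[0.6577 0.0762 0.205 ] [0.7307 0.0643 0.188 ]
[0.6564 0.0728 0.205 ] [0.7375 0.065  0.188 ]
```

View pics/rs.png

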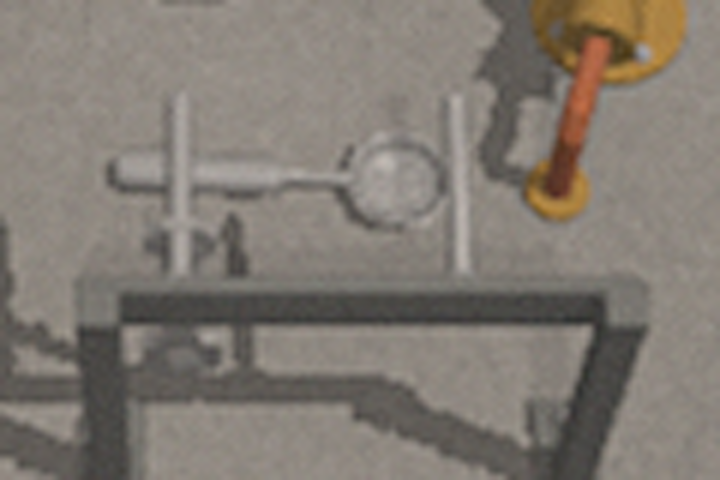

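View pics/rt.png

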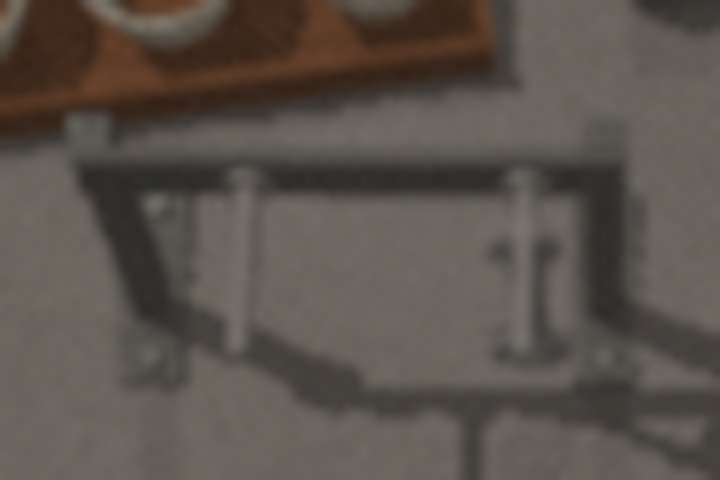

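```bash
python3 -m inch '[[-0.02,0.05,0,-0.08,1],[-0.045,0.1,0,-0.16,1],[-0.07,0.15,0,-0.24,1],[-0.095,0.2,0,-0.32,1],[-0.12,0.25,0,-0.40,1],[-0.145,0.3,0,-0.48,1],[-0.17,0.35,0,-0.56,1],[-0.195,0.4,0,-0.62,1],[-0.204,0.4156,0,-0.62,1],[-0.204,0.4156,0,-0.62,1]]'; python3 look.py w14 peg_tip=.205 peg_root=.188
```

```text
clock: 18.85
eef_pos: [0.6129, 0.1218, 0.3367]
tool_rot: [-0.655, 0.756, 0.0, -0.001]
ft_force: [0.1, 0.4, -2.4]
grip_width: 0.007
18.85 [0.6129 0.1218 0.3367] [-0.6551  0.7555  0.0003 -0.0006] [ 0.1961  0.5088  0.6684  1.7317 -0.     -1.2326] F [ 0.1217  0.4111 -2.4491] 0.007046006626089134
yaw -98.14474396971265
peg_tip 0.89 [198.2 137.3] [0.6577 0.075  0.205 ]
peg_root 0.9 [129.2 137.9] [0.7353 0.0645 0.188 ]
```

View pics/w14.png

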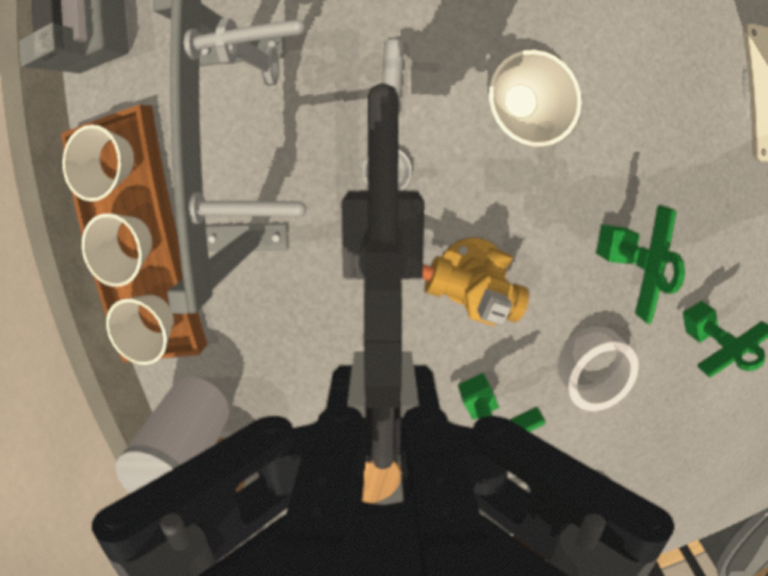

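```bash
python3 - <<'E'
from h import *
np.set_printoptions(precision=4,suppress=True)
o=bot.get_obs();m=R.from_quat(o["tool_rot"]).as_matrix()
im=bot.camera("wrist");save("w14c",im,(120,40,300,290),2.4)
def tl(u,v,z):
    oo,d=ray("wrist",(u,v),o);oo=m.T@(oo-o["eef_pos"]);d=m.T@d
    return (oo+d*(z-oo[2])/d[2])*1000
print("barend",tl(255.3,57,-.001)); print("sock bot",tl(230,128,.087),tl(280,128,.087))
t=m.T@(np.array([.6577,.075,.205])-o["eef_pos"]);print("tip tool",t); t=m.T@(np.array([.7353,.0645,.188])-o["eef_pos"]);print("root tool",t)
E
```

```text
barend [98.7097  2.3656 -1.    ]
sock bot [ 53.7981 -17.0613  87.    ] [53.8231 21.6534 87.    ]
tip tool [ 0.0365 -0.0509  0.1328]
root tool [ 0.0356 -0.1292  0.1498]
```

View pics/w14c.png

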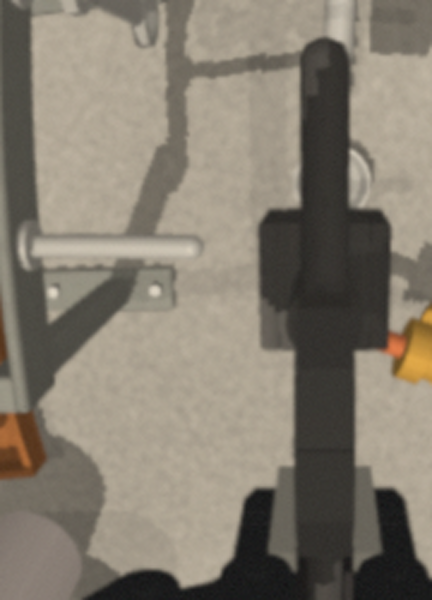

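```bash
python3 - <<'E'
from h import *
np.set_printoptions(precision=4,suppress=True)
for i in range(2):
    c=bot.calibration("wrist");print(c["tool_from_camera"][:3,3],c["intrinsics"][:2,2])
    print(bot.calibration("top")["xyz"],bot.calibration("scene")["xyz"])
print(bot.get_obs()["eef_pos"],bot.get_obs()["eef_pos"],bot.get_obs()["clock"])
E
```

```text
[ 0.0825  0.0022 -0.1425] [254.8273 188.9145]
[ 0.1816 -0.0057  1.4823] [ 1.1574 -0.1086  1.2094]
[ 0.0825  0.0022 -0.1425] [254.8273 188.9145]
[ 0.1816 -0.0057  1.4823] [ 1.1574 -0.1086  1.2094]
[0.6128 0.1183 0.338 ] [0.6128 0.1183 0.338 ] 19.05
```

```bash
python3 - <<'E'
from h import *
np.set_printoptions(precision=2,suppress=True)
o=bot.get_obs();m=R.from_quat(o["tool_rot"]).as_matrix()
im=bot.camera("wrist")
for t in("peg_tip","peg_root"): print(t,[(px(d["point"]).round(1),round(d["score"],2)) for d in bot.spot_point("wrist",t)[:2]])
def tl(u,v,zw=None,zt=None):
    z=zt if zt is not None else o["eef_pos"][2]-zw
    oo,d=ray("wrist",(u,v),o);oo=m.T@(oo-o["eef_pos"]);d=m.T@d
    return (oo+d*(z-oo[2])/d[2])*1000
print(o["eef_pos"],o["tool_rot"])
# from crop: tip end (200,246), axis; root (25,245)
f=lambda u,v:(120+(u+.5)/2.4-.5,40+(v+.5)/2.4-.5)
print("tip",tl(*f(203,246),zw=.205),"root",tl(*f(30,245),zw=.188))
print("barend",tl(255.3,57,zt=-.001),"sock",tl(*f(260,211),zt=.087),tl(*f(390,211),zt=.087))
E
```

```text
peg_tip [(array([201.4, 142.9]), 0.91)]
peg_root [(array([130.1, 139.8]), 0.73)]
[0.61 0.12 0.34] [-0.65  0.76 -0.   -0.  ]
tip [ 34.87 -45.61 132.97] root [  34.73 -126.84  149.97]
barend [98.71  2.37 -1.  ] sock [ 54.11 -18.58  87.  ] [54.14 23.37 87.  ]
```

```bash
python3 -m inch '[[-0.003,0,0.05,0,1],[-0.003,0,0.1,0,1],[-0.003,0,0.15,0,1],[-0.003,0,0.1735,0,1],[-0.003,0,0.1735,0,1],[-0.003,0,0.1735,0,1]]'; python3 look.py w15 peg_tip=.205 peg_root=.188 key_eye=.2055; python3 - <<'E'
from h import *
save('s15',bot.camera('scene'),(220,140,380,290),4.5)
save('t15',bot.camera('top'),(170,90,290,200),5)
E
```

```text
clock: 19.95
eef_pos: [0.6146, 0.1219, 0.1659]
tool_rot: [-0.653, 0.757, -0.001, 0.001]
ft_force: [-0.6, -0.2, -2.9]
grip_width: 0.0068
19.95 [0.6146 0.1219 0.1659] [-0.6533  0.7571 -0.0007  0.0012] [ 0.1959  0.5226  0.2509  1.2962 -0.     -1.2279] F [-0.563  -0.2198 -2.8787] 0.0068009871891910115
yaw -98.4220388603056
peg_tip 0.57 [128.3 209.8] [0.6572 0.077  0.205 ]
peg_tip 0.56 [253.8 215.6] [0.6074 0.0861 0.205 ]
peg_root 0.66 [ 17. 192.] [0.7371 0.064  0.188 ]
key_eye 0.56 [256.2 216.3] [0.6065 0.0863 0.2055]
```

View pics/w15.png

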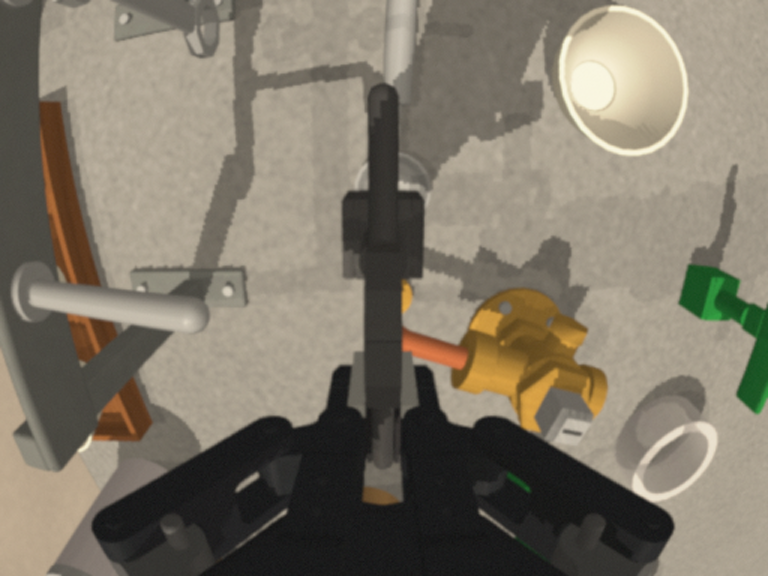

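View pics/s15.png

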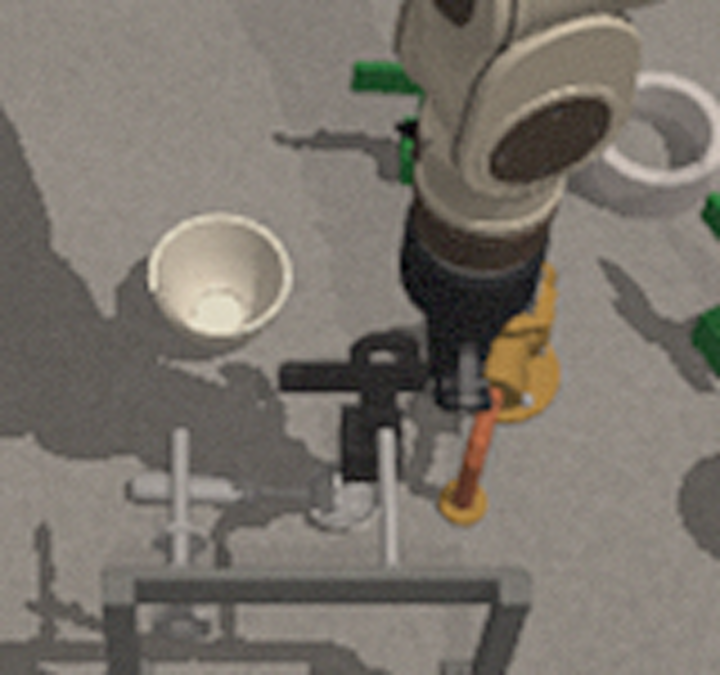

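View pics/t15.png

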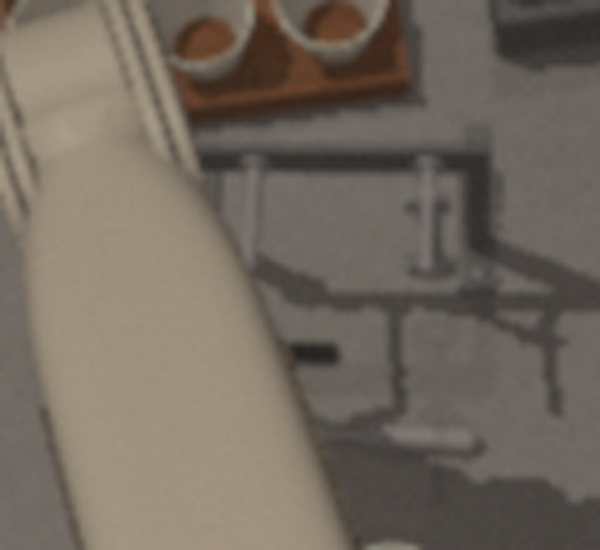

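```bash
python3 - <<'E'
from h import *
np.set_printoptions(precision=2,suppress=True)
o=bot.get_obs();m=R.from_quat(o["tool_rot"]).as_matrix()
im=bot.camera("wrist");save("w15c",im,(225,40,285,300),3)
save('s15b',bot.camera('scene'),(270,190,340,280),8)
P=lambda *t:np.array(proj("wrist",o["eef_pos"]+m@np.array(t),o))
for off in(.035,.0385,.041):
    a=np.linspace(0,2*np.pi,72)
    r=np.array([P(off+.02*np.cos(t),0.0025,-.041-.02*np.sin(t)) for t in a])
    print(off,"rows of ring outer",r[:,1].min(),r[:,1].max(),"col",r[0,0])
def tl(u,v,zw):
    z=o["eef_pos"][2]-zw
    oo,d=ray("wrist",(u,v),o);oo=m.T@(oo-o["eef_pos"]);d=m.T@d
    return (oo+d*(z-oo[2])/d[2])*1000
print("tip tool",tl(128.7,208.7,.205), tl(128.7,208.7,.207),o["eef_pos"])
print("scene proj eye for eye tool x .035,.0385,.041", [np.round(proj("scene",o["eef_pos"]+m@np.array([q,0,-.041])),1) for q in(.035,.0385,.041)])
E
```

```text
0.035 rows of ring outer 167.70947244071058 274.33688729009623 col 255.74967071627773
0.0385 rows of ring outer 158.52744741673996 266.56030171497025 col 255.76362354242534
0.041 rows of ring outer 151.80836133244236 260.8326447085009 col 255.7733334341894
tip tool [ 38.96 -48.19 -39.73] [ 39.81 -47.21 -41.73] [0.61 0.12 0.17]
scene proj eye for eye tool x .035,.0385,.041 [array([306.6, 218.5]), array([305.2, 218.5]), array([304.2, 218.5])]
```

View pics/w15c.png

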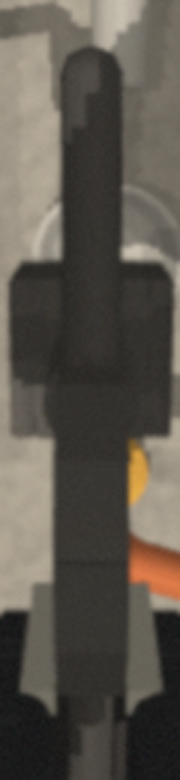

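View pics/s15b.png

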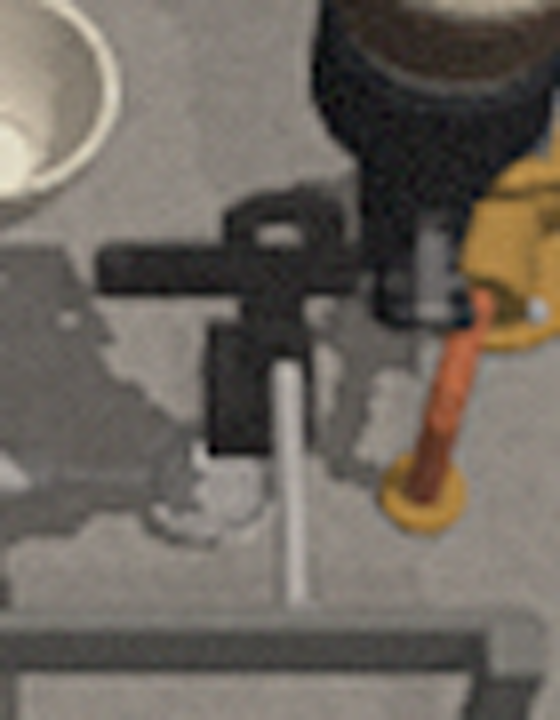

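```bash
python3 -m inch '[[0.001,-0.02,0,0,1],[0.001,-0.04,0,0,1],[0.001,-0.052,0,0,1],[0.001,-0.062,0.002,0,1],[0.001,-0.062,0.002,0,1],[0.001,-0.062,0.002,0,1]]'; python3 look.py w16; python3 - <<'E'
from h import *
save('s16',bot.camera('scene'),(270,190,340,280),8)
E
```

```text
clock: 21.1
eef_pos: [0.6742, 0.1122, 0.1619]
tool_rot: [-0.654, 0.757, 0.0, -0.0]
ft_force: [0.5, 0.5, -3.4]
grip_width: 0.0067
21.1 [0.6742 0.1122 0.1619] [-0.6536  0.7568  0.0003 -0.0004] [ 0.1649  0.6491  0.4569  1.3796  0.0001 -1.2597] F [ 0.4753  0.479  -3.4418] 0.006747491096287833
yaw -98.3744830936633
```

View pics/w16.png

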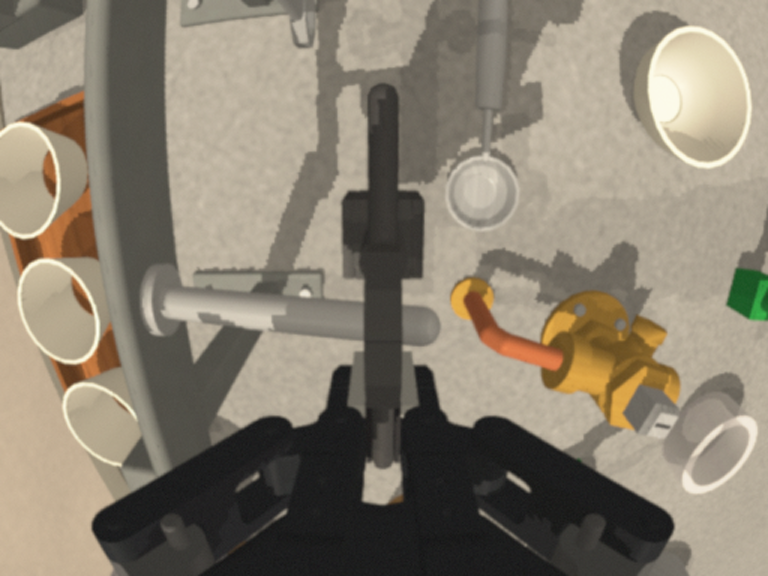

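View pics/s16.png

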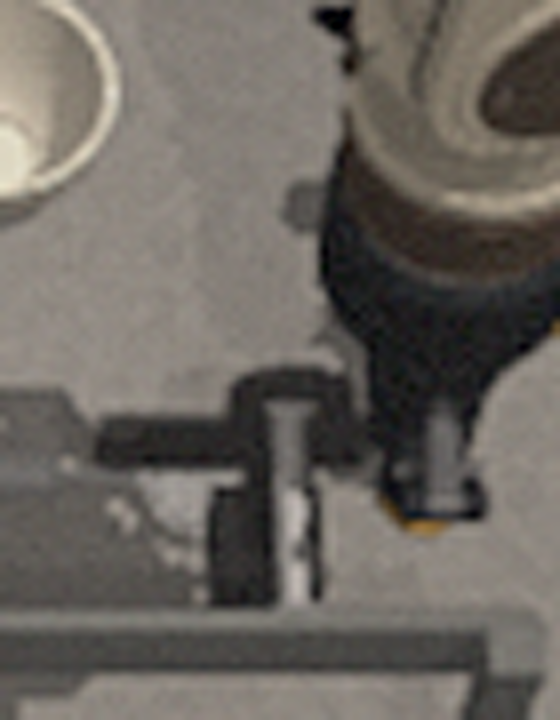

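```bash
python3 -m inch '[[0,-0.01,0.002,0,1],[0,-0.02,0.004,0,1],[0,-0.028,0.006,0,1],[0,-0.028,0.006,0,1],[0,-0.028,0.008,0,1],[0,-0.028,0.010,0,1],[0,-0.028,0.010,0,1]]'; python3 look.py w17; python3 - <<'E'
from h import *
save('s17',bot.camera('scene'),(270,190,340,280),8)
E
```

```text
clock: 22.08
eef_pos: [0.7021, 0.1081, 0.1519]
tool_rot: [-0.654, 0.757, 0.0, -0.0]
ft_force: [-0.6, 0.7, -3.4]
grip_width: 0.0071
22.075 [0.7021 0.1081 0.1519] [-0.6536  0.7568  0.0002 -0.0003] [ 0.1528  0.7145  0.5492  1.4061  0.     -1.2718] F [-0.6023  0.7237 -3.4049] 0.007064150775968663
yaw -98.37359575609867
```

View pics/w17.png

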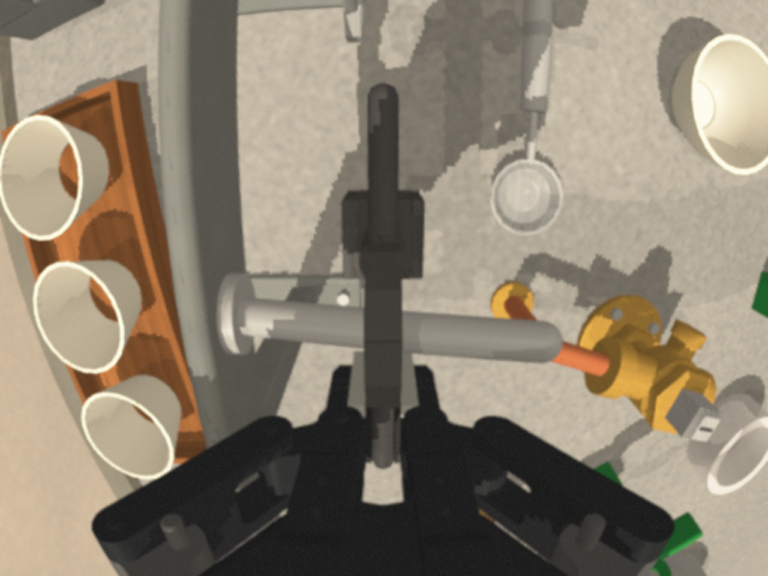

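View pics/s17.png

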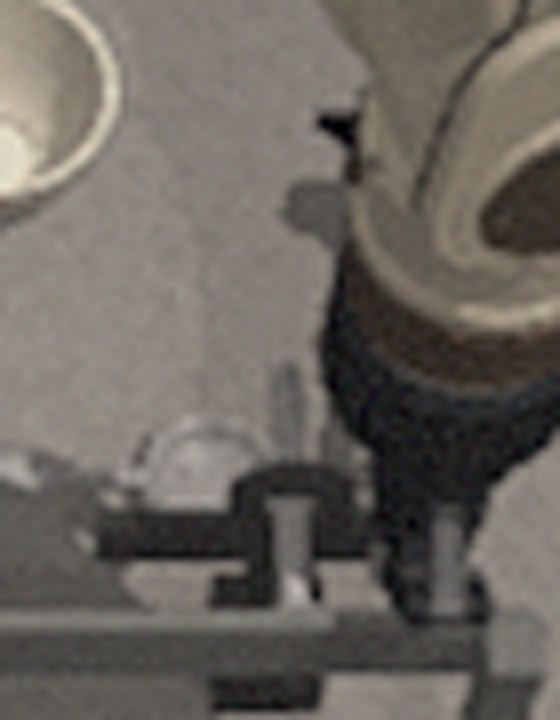

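```bash
python3 -m inch '[[0,0,0.0015,0,1],[0,0,0.003,0,1],[0,0,0.003,0,1]]'; python3 -m inch '[[0,0,0,0,0.85],[0,0,0,0,0.75],[0,0,0,0,0.67],[0,0,0,0,0.67],[0,0,0,0,0.67],[0,0,0,0,0.67]]'; python3 look.py w18; python3 - <<'E'
from h import *
save('s18',bot.camera('scene'),(270,190,340,280),8)
E
```

```text
clock: 22.55
eef_pos: [0.7025, 0.1082, 0.1503]
tool_rot: [-0.654, 0.757, -0.0, 0.0]
ft_force: [-2.4, 0.1, 2.6]
grip_width: 0.0072
clock: 23.3
eef_pos: [0.6939, 0.1093, 0.1503]
tool_rot: [-0.654, 0.756, 0.006, -0.006]
ft_force: [-29.3, 1.3, 12.5]
grip_width: 0.0282
23.3 [0.6939 0.1093 0.1503] [-0.6541  0.7563  0.0056 -0.0059] [ 0.1548  0.7111  0.5385  1.4141  0.0033 -1.2713] F [-29.3439   1.3489  12.4561] 0.028187110456134278
yaw -98.28800832385228
```

View pics/w18.png

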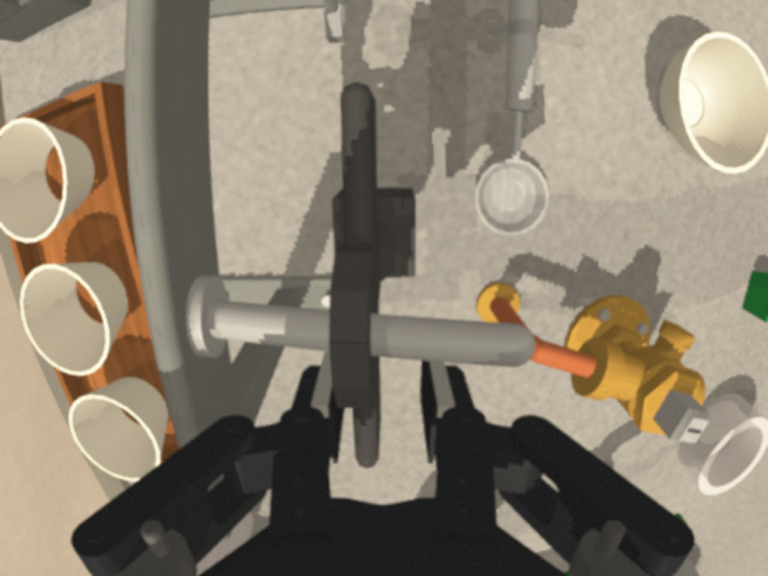

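View pics/s18.png

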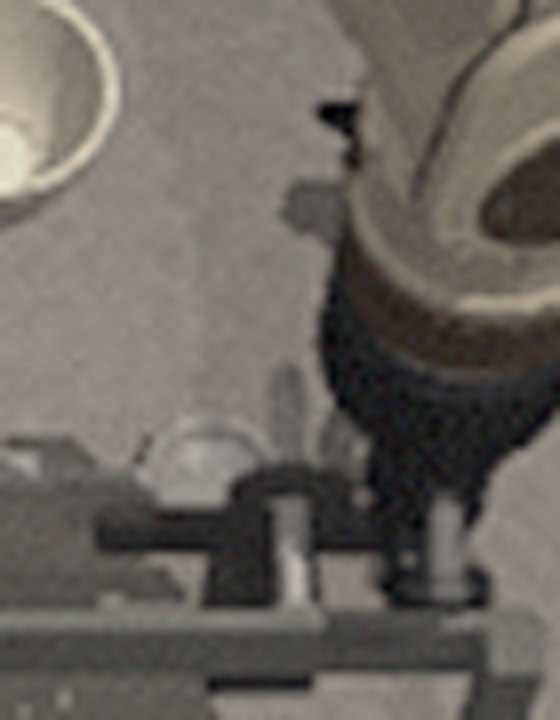

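```bash
python3 -m inch '[[0,0.004,0,0,0.67],[0,0.008,0,0,0.67],[0,0.009,0,0,0.67],[0,0.009,0,0,0.67]]'; python3 look.py w19
```

```text
clock: 23.9
eef_pos: [0.6939, 0.1095, 0.1494]
tool_rot: [-0.654, 0.757, -0.0, 0.0]
ft_force: [-2.1, 0.1, 2.0]
grip_width: 0.0282
23.9 [0.6939 0.1095 0.1494] [-0.6535  0.7569 -0.0002  0.0004] [ 0.1564  0.6956  0.5081  1.3825  0.0002 -1.2681] F [-2.0545  0.1168  1.9966] 0.028157137961240097
yaw -98.38066085625412
```

View pics/w19.png

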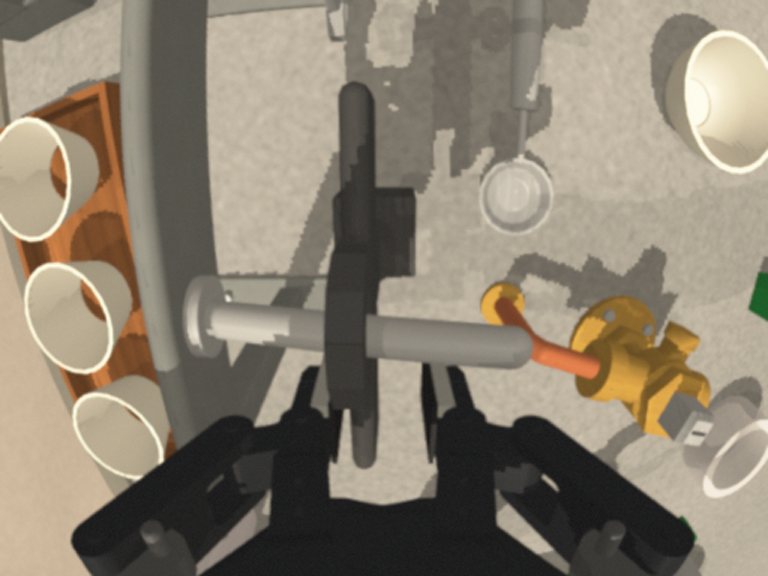

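```bash
python3 -m inch '[[0,0.001,-0.01,0,0.67],[0,0.001,-0.02,0,0.67],[0,0.001,-0.04,0,0.67],[0,0.001,-0.07,0,0.67],[0,0.001,-0.11,0,0.67],[0,0.001,-0.15,0,0.67],[0,0.001,-0.15,0,0.67]]'; python3 look.py w20; python3 - <<'E'
from h import *
save('s20',bot.camera('scene'),(140,100,400,330),3)
E
```

```text
clock: 24.82
eef_pos: [0.6944, 0.1097, 0.3049]
tool_rot: [-0.653, 0.757, -0.003, 0.004]
ft_force: [-0.5, -0.3, -0.3]
grip_width: 0.028
24.825 [0.6944 0.1097 0.3049] [-0.6535  0.7569 -0.0028  0.0044] [ 0.1567  0.7015  0.919   1.7779 -0.0001 -1.2676] F [-0.5476 -0.2959 -0.2669] 0.028042149658592017
yaw -98.38906858992212
```

View pics/w20.png

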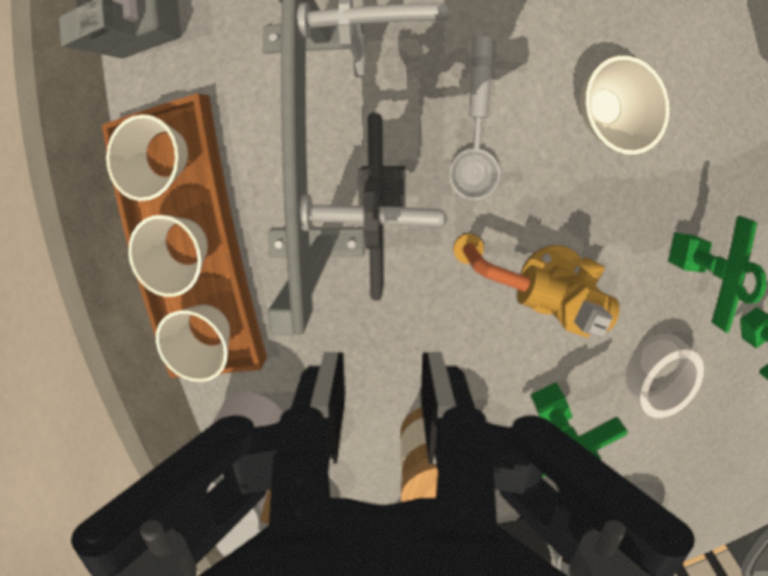

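View pics/s20.png

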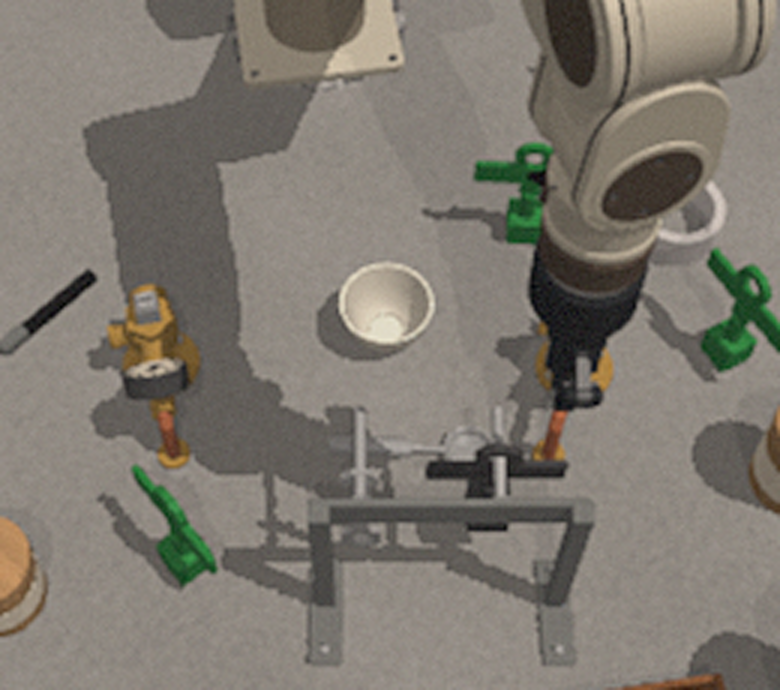

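```bash
python3 -m inch '[[0,0.03,-0.02,0,0.67],[0,0.08,-0.03,0,0.67],[0,0.12,-0.03,0,0.67],[0,0.12,-0.03,0,0.67],[0,0.12,-0.03,0,0.67],[0,0.12,-0.03,0,0.67],[0,0.12,-0.03,0,0.67],[0,0.12,-0.03,0,0.67]]'; python3 look.py w21; python3 - <<'E'
from h import *
save('s21',bot.camera('scene'),(140,100,400,330),3)
E
```

```text
clock: 25.92
eef_pos: [0.5745, 0.1269, 0.3286]
tool_rot: [-0.653, 0.757, 0.0, -0.0]
ft_force: [0.3, -0.2, -0.5]
grip_width: 0.0283
25.925 [0.5745 0.1269 0.3286] [-0.6534  0.757   0.0001 -0.0002] [ 0.2174  0.4157  0.5016  1.6571 -0.     -1.2067] F [ 0.3439 -0.1946 -0.4679] 0.028313833145638446
yaw -98.40556901682366
```

View pics/w21.png

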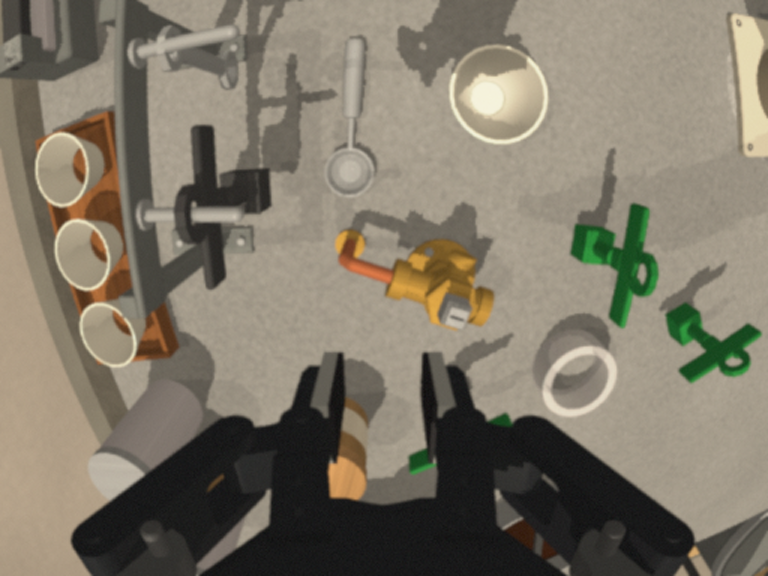

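View pics/s21.png

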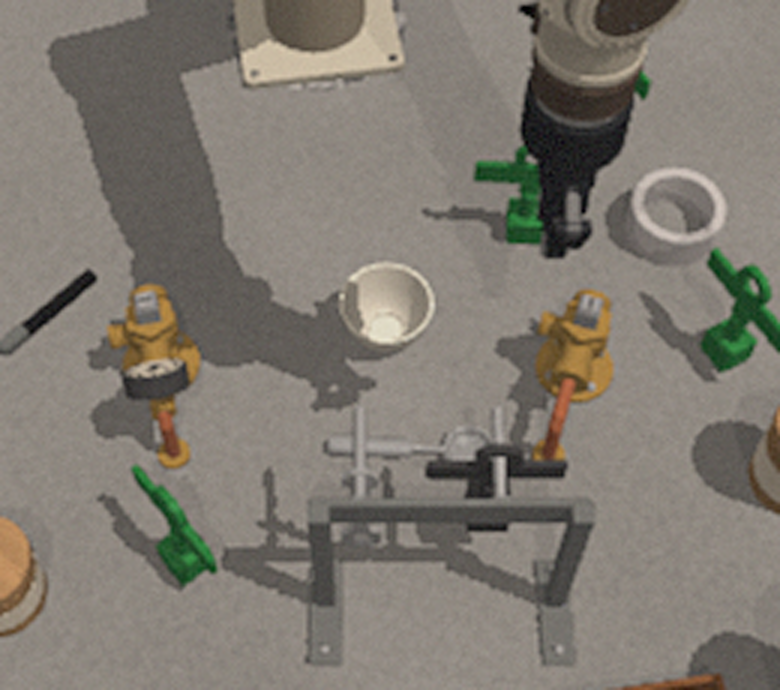

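The key hangs still by its eye on the empty peg. The gauge cock's slot is crosswise (open) and the plain cock's slot runs along its pipe (shut). The robot is clear of everything.

```bash
python3 -c "
from workcell import bot
print(bot.job_done())"
```

```text
the job is handed in; nothing more can be done
None
```

The gas is open: the gauge cock is in its open notch, and the key hangs by its eye on the empty peg of the rack. I handed the job in at about 26 s of the 72 s allowed.

- **Order of work:** I lifted the T-key off the plain cock, set it on the gauge cock's square and turned it about 94° anticlockwise. I let go of it there, then took it again by one arm so that the eye was free, and hung it.
- **Cock stays open:** After I let go, the key stayed at the turned angle. Once I lifted it off, the slot in the gauge cock's square lay at right angles to where it started, and it still did in the last picture.
- **Plain cock:** Its slot still runs along its pipe, so it is shut.
- **Key on the peg:** The pictures just after letting go and about a second later show it hanging still, with the peg through the eye.
- **Things on the bench:** In the last scene picture, those in view are where they were at the start.

**Two checks disagreed:**
- When I opened the fingers at the peg, the back of one finger pressed on the rack crossbar. The wrist reading was about 29 N sideways (12 N upward) at the end of that move, and I backed off at once. The limit is 40 N, but I only read the force at the end of each move, so I did not see the peak.
- The wrist camera's calibration shifted by about 4 mm sideways during the job. For the final fits I therefore measured the key and its target in the same picture.

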